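# Change over the clamping jig: air the blank, dry-clamp the next strips

### The job

The glued-up blank in the clamping jig has set: slacken the jaw's wing knob, slide the jaw back, take the blank out and lay it squarely across both stickers to air. Then lay every loose strip from the bench in the jig, side by side and square against the fixed stop, centred across the jig with their ends level to about a centimetre, and slide the slack jaw up until you feel the whole row closed up with no gaps. Turn the knob clockwise until it is hard tight, and last lay the steel caul on top, lengthwise across the middle of the row so that it lies over every strip. Let go, and do not knock over or shove the tape measure and the wax tin.

Things in the scene. Friction and masses are not known exactly. Their poses are not given: they have to be found in the camera images.
- jig: clamping jig fixed to the bench: plywood base 160 mm (its x) by 360 mm (its y), 18 mm thick, a T-track flush in its middle. Origin: centre of the underside; x across the jig (along the strips when loaded), y along the track towards the fixed stop at the +y end. The stop is a grey laminate bar 140 mm wide and only 15 mm high above the base: strips and blank stand 17 mm proud of it and of the jaw
- stop_face (a point): middle of the fixed stop's clamping face, 145 mm along +y from the jig's origin and 16 mm above the base's top (34 mm above the bench)
- jaw (a joint): opening of the jig in m, from the fixed stop's face to the jaw's face, 0 to 0.235. The sliding jaw is a grey laminate bar 140 mm wide, 70 mm long along the track, 15 mm high; it slides with about 2 N of drag while its knob is slack and not at all when it is tight
- jaw_face (a point): middle of the jaw's clamping face (the face towards the fixed stop), 16 mm above the base's top; axes as the jig's
- knob (a joint): turn of the wing knob on the jaw in rad, 0 (fully slack) to 2.4 (end of thread); grows clockwise seen from above. Below 1.2 the jaw slides freely, from 2.0 up it is locked hard. At 0 the wing lies along the jig's x; at value k, k rad clockwise of that
- knob_grip (a point): point on the knob's axis at the height to grip, 62 mm above the bench, 42 mm behind the jaw's face. The black wing is a bar 58 mm long, 13 mm thick, 39 to 67 mm above the bench; turning takes less than 0.4 N m. Held by its wing, the jaw can also be slid along the track
- blank: finished glued-up blank, one dark and one light strip glued together: 140 (its x) x 64 (y) x 32 mm (z), 0.2 kg; origin at its centre. At the start it is clamped in the jig against the fixed stop, its x along the jig's x
- caul: steel caul bar (a plain weight that keeps the strips down), 120 mm (its x) x 36 (y) x 22 mm (z), about 0.7 kg; origin at its centre. Lies on the bench at the start. On the row it must stay clear of the knob's wing, which comes to about 13 mm of the jaw's face
- stickers: airing place fixed on the bench: white board 100 mm (x) by 190 mm (y), 6 mm thick, with two wooden stickers (battens) 15 mm square and 100 mm long along x, at y = -45 and +45 mm, their tops 21 mm above the bench. Origin: centre of the underside. The blank goes across both, its length along y
- strip1: rough-sawn hardwood strip, 140 mm long (its x), square in section so that any long face may be down; nominally 32 mm but sawn by eye, 30 to 34 mm; about 0.1 kg; origin at its centre. Lies on the bench at the start, or is absent
- strip2: rough-sawn hardwood strip, 140 mm long (its x), square in section so that any long face may be down; nominally 32 mm but sawn by eye, 30 to 34 mm; about 0.1 kg; origin at its centre. Lies on the bench at the start, or is absent
- strip3: rough-sawn hardwood strip, 140 mm long (its x), square in section so that any long face may be down; nominally 32 mm but sawn by eye, 30 to 34 mm; about 0.1 kg; origin at its centre. Lies on the bench at the start, or is absent
- strip4: rough-sawn hardwood strip, 140 mm long (its x), square in section so that any long face may be down; nominally 32 mm but sawn by eye, 30 to 34 mm; about 0.1 kg; origin at its centre. Lies on the bench at the start, or is absent
- tape: black tape measure standing on edge, 65 x 32 x 60 mm high; not part of the job; origin at its underside
- wax: steel wax tin, 84 mm across, 50 mm high; not part of the job; origin at its underside

How it is judged (in metres and radians):
On the way, in this order (a step that is already met when the one before it is completed fails the run):
1. the finished blank lies released across both stickers (x of blank in the frame of stickers between -0.035 and 0.035 m and y of blank in the frame of stickers between -0.03 and 0.03 m and z of blank in the frame of stickers between 0.03 and 0.06 m and angle between blank's own x axis and vertical between 1.5 and 1.64 rad and angle between the x axis of blank and the y axis of stickers, either way round below 0.35 rad and contact force between the fingers and blank below 0.1 N and linear speed of blank below 0.03 m/s), for 0.2 s.
2. with the knob still slack, all the strips lie in a closed row between the fixed stop and the jaw (x of strip1 in the frame of jig between -0.015 and 0.015 m and z of strip1 in the frame of jig between 0.028 and 0.04 m and angle between strip1's own x axis and vertical between 1.5 and 1.64 rad and angle between the x axis of each of strip1, strip2, strip3, strip4 and the x axis of jig, either way round below 0.08 rad and (y of strip1 in the frame of jig between 0.123 and 0.1345 m or y of strip1 in the frame of jig between 0.091 and 0.1025 m or y of strip1 in the frame of jig between 0.059 and 0.0705 m or y of strip1 in the frame of jig between 0.027 and 0.0385 m) and x of strip2 in the frame of jig between -0.015 and 0.015 m and z of strip2 in the frame of jig between 0.028 and 0.04 m and angle between strip2's own x axis and vertical between 1.5 and 1.64 rad and (y of strip2 in the frame of jig between 0.123 and 0.1345 m or y of strip2 in the frame of jig between 0.091 and 0.1025 m or y of strip2 in the frame of jig between 0.059 and 0.0705 m or y of strip2 in the frame of jig between 0.027 and 0.0385 m) and x of strip3 in the frame of jig between -0.015 and 0.015 m and z of strip3 in the frame of jig between 0.028 and 0.04 m and angle between strip3's own x axis and vertical between 1.5 and 1.64 rad and (y of strip3 in the frame of jig between 0.123 and 0.1345 m or y of strip3 in the frame of jig between 0.091 and 0.1025 m or y of strip3 in the frame of jig between 0.059 and 0.0705 m or y of strip3 in the frame of jig between 0.027 and 0.0385 m) and x of strip4 in the frame of jig between -0.015 and 0.015 m and z of strip4 in the frame of jig between 0.028 and 0.04 m and angle between strip4's own x axis and vertical between 1.5 and 1.64 rad and (y of strip4 in the frame of jig between 0.123 and 0.1345 m or y of strip4 in the frame of jig between 0.091 and 0.1025 m or y of strip4 in the frame of jig between 0.059 and 0.0705 m or y of strip4 in the frame of jig between 0.027 and 0.0385 m) and (y of each of strip1, strip2, strip3, strip4 in the frame of jig above 0.113 m or y of strip1 in the frame of jig between 0.123 and 0.1345 m or y of strip2 in the frame of jig between 0.123 and 0.1345 m or y of strip3 in the frame of jig between 0.123 and 0.1345 m or y of strip4 in the frame of jig between 0.123 and 0.1345 m) and (y of each of strip1, strip2, strip3, strip4 in the frame of jig above 0.081 m or y of strip1 in the frame of jig between 0.091 and 0.1025 m or y of strip2 in the frame of jig between 0.091 and 0.1025 m or y of strip3 in the frame of jig between 0.091 and 0.1025 m or y of strip4 in the frame of jig between 0.091 and 0.1025 m) and (y of each of strip1, strip2, strip3, strip4 in the frame of jig above 0.049 m or y of strip1 in the frame of jig between 0.059 and 0.0705 m or y of strip2 in the frame of jig between 0.059 and 0.0705 m or y of strip3 in the frame of jig between 0.059 and 0.0705 m or y of strip4 in the frame of jig between 0.059 and 0.0705 m) and (y of strip1 in the frame of jaw_face between 0 and 0.01825 m or y of strip2 in the frame of jaw_face between 0 and 0.01875 m or y of strip3 in the frame of jaw_face between 0 and 0.01925 m or y of strip4 in the frame of jaw_face between 0 and 0.01975 m) and value of joint knob below 1.5 rad), for 0.2 s.
At the end, for the whole second after the job is handed in: Blank level on both stickers (within 35 mm across, 30 mm along, 0.35 rad). Strips flat in a closed row from the stop (15 mm sideways, 0.08 rad, 6 mm of their place in a row of 32 mm strips); jaw within 3 mm of the last; knob over 2.0; caul over all strips (30 mm, 0.2 rad); all at rest (all of step 1 and x of strip1 in the frame of jig between -0.015 and 0.015 m and z of strip1 in the frame of jig between 0.028 and 0.04 m and angle between strip1's own x axis and vertical between 1.5 and 1.64 rad and angle between the x axis of each of strip1, strip2, strip3, strip4 and the x axis of jig, either way round below 0.08 rad and (y of strip1 in the frame of jig between 0.123 and 0.1345 m or y of strip1 in the frame of jig between 0.091 and 0.1025 m or y of strip1 in the frame of jig between 0.059 and 0.0705 m or y of strip1 in the frame of jig between 0.027 and 0.0385 m) and x of strip2 in the frame of jig between -0.015 and 0.015 m and z of strip2 in the frame of jig between 0.028 and 0.04 m and angle between strip2's own x axis and vertical between 1.5 and 1.64 rad and (y of strip2 in the frame of jig between 0.123 and 0.1345 m or y of strip2 in the frame of jig between 0.091 and 0.1025 m or y of strip2 in the frame of jig between 0.059 and 0.0705 m or y of strip2 in the frame of jig between 0.027 and 0.0385 m) and x of strip3 in the frame of jig between -0.015 and 0.015 m and z of strip3 in the frame of jig between 0.028 and 0.04 m and angle between strip3's own x axis and vertical between 1.5 and 1.64 rad and (y of strip3 in the frame of jig between 0.123 and 0.1345 m or y of strip3 in the frame of jig between 0.091 and 0.1025 m or y of strip3 in the frame of jig between 0.059 and 0.0705 m or y of strip3 in the frame of jig between 0.027 and 0.0385 m) and x of strip4 in the frame of jig between -0.015 and 0.015 m and z of strip4 in the frame of jig between 0.028 and 0.04 m and angle between strip4's own x axis and vertical between 1.5 and 1.64 rad and (y of strip4 in the frame of jig between 0.123 and 0.1345 m or y of strip4 in the frame of jig between 0.091 and 0.1025 m or y of strip4 in the frame of jig between 0.059 and 0.0705 m or y of strip4 in the frame of jig between 0.027 and 0.0385 m) and (y of each of strip1, strip2, strip3, strip4 in the frame of jig above 0.113 m or y of strip1 in the frame of jig between 0.123 and 0.1345 m or y of strip2 in the frame of jig between 0.123 and 0.1345 m or y of strip3 in the frame of jig between 0.123 and 0.1345 m or y of strip4 in the frame of jig between 0.123 and 0.1345 m) and (y of each of strip1, strip2, strip3, strip4 in the frame of jig above 0.081 m or y of strip1 in the frame of jig between 0.091 and 0.1025 m or y of strip2 in the frame of jig between 0.091 and 0.1025 m or y of strip3 in the frame of jig between 0.091 and 0.1025 m or y of strip4 in the frame of jig between 0.091 and 0.1025 m) and (y of each of strip1, strip2, strip3, strip4 in the frame of jig above 0.049 m or y of strip1 in the frame of jig between 0.059 and 0.0705 m or y of strip2 in the frame of jig between 0.059 and 0.0705 m or y of strip3 in the frame of jig between 0.059 and 0.0705 m or y of strip4 in the frame of jig between 0.059 and 0.0705 m) and (y of strip1 in the frame of jaw_face between 0 and 0.01825 m or y of strip2 in the frame of jaw_face between 0 and 0.01875 m or y of strip3 in the frame of jaw_face between 0 and 0.01925 m or y of strip4 in the frame of jaw_face between 0 and 0.01975 m) and x of caul in the frame of jig between -0.03 and 0.03 m and z of caul in the frame of jig between 0.056 and 0.076 m and angle between caul's own x axis and vertical between 1.45 and 1.69 rad and angle between the x axis of caul and the y axis of jig, either way round below 0.2 rad and x of strip1 in the frame of caul between -0.068 and 0.068 m and x of strip2 in the frame of caul between -0.068 and 0.068 m and x of strip3 in the frame of caul between -0.068 and 0.068 m and x of strip4 in the frame of caul between -0.068 and 0.068 m and linear speed of each of strip1, strip2, strip3, strip4, caul below 0.03 m/s and value of joint knob above 2 rad); the robot touches nothing.
It fails at once if the tape measure or the wax tin is shoved more than 5 cm or tipped over (distance of any of tape, wax from where it was at the start of the episode above 0.05 m or angle between any of tape, wax's own z axis and vertical above 0.6 rad).
Of strip1, strip2, strip3, strip4 only 3 to 4 are there at a start; the rules pass over those that are not, and their reading is None.
At some moment in a run one of strip1, strip2, strip3, strip4 may be knocked a few centimetres aside while the robot is not near it.
Once in a run the grip may slacken for a moment while it holds something.
It also fails if it takes over 210 s, if anything falls off the work surface, if the arm or the gripper's body presses on something with over 40 N, if the wrist force passes 120 N, or if a joint passes its speed limit or range.

### The arm

A 7-joint arm with a two-finger parallel gripper is mounted at the origin on the work surface. World frame = base frame: x ahead of the robot, y to its left, z up, the work surface at z = 0. Lengths are in mm, angles in rad, forces in N, time in s.
With the tool pointing down it reaches from about 400 to 850 mm from the base axis. Payload 4.5 kg.
Tool frame: the origin (TCP) lies on the centre line of the jaws, within the pads' length; the fingertips stand 11 mm ahead of it and the grasp point (between the pads) lies 8 mm behind it; z points along the fingers, y is the direction in which the jaws open and shut (so a half turn about z gives the same grasp; the last joint's range is limited). The gripper opens to 85 mm and grips with 20 to 120 N. Pads are 22 mm wide; open, the fingers measure 114 mm over their backs; the gripper's body (76 mm by 85 mm) begins 54 mm behind the grasp point. The pads swing forward as they close: fully open they stand 13 mm farther back than shut.
Start: joints at [-1.154, 0.689, -0.195, 1.565, 0.157, 0.902, -0.215], TCP at [233.432, 579.795, 242.317] pointing down, gripper open.
Joint ranges: [-3.01, 3.01], [-0.46, 2.08], [-1.47, 1.51], [0.13, 2.56], [-1, 4.14], [0.04, 2.09], [-2.66, 2.66]. Speed limits (rad/s): [2.57, 2.57, 3.14, 3.14, 3.14, 3.14, 3.14].

### API

Orientations are given as a rotation vector (axis times angle).
In Python, from bench import status, imaging, sign_off gives the robot as it stands. The module is installed in compiled form; this text tells all that it offers.
- The arm moves only by the tool play_rows, never from a script. Its argument "deltas" is a list of rows, each a list of 7 numbers: the turn, a rotation vector about the tool's x, y, z scaled (see below), then the shift along the tool's x, y, z scaled (see below), then the closure, from 0 (fully open) to 1 (shut). A call has 1 to 8 rows; each row is the pose to reach, as a shift and turn from the pose commanded when the call began, along the tool's axes at that moment; what a row does not reach only later rows make up. The controller multiplies each number of a shift by 12 cm and each number of a turn by 90 degrees. A row lasts 1/12 s, in which the tool goes at most 41.7 mm and 7.16 degrees, less where a joint would pass 70% of its speed; a pose out of reach is approached as far as the arm can. A call with a number of a shift or a turn outside -1 to 1 is refused whole. A call with a gripper value outside its range is refused whole. The fingers move at their own pace and stop on an object; the grip force is fixed at half the most. Time passes only in rows, so rows that repeat a pose let the fingers close. It gives the time, the measured TCP pose, the force and the opening at its end, in the units of the state.
- status.get_state(): the state, without advancing time (a new reading comes with each control period).
- imaging.get_image(name): name is "side" or "top" or "wrist"; returns (picture, depth): 420x560x3 uint8, red, green, blue; 420x560 float32, mm along the optical axis (not along the pixel's ray), 0 where there is no reading.
- imaging.calibration(name): a dict with "fov_y" (degrees; the focal length in pixels is half the picture's height over the tangent of half this angle, whatever the lens; pixels are square), "cx", "cy" (the principal point, pixels), "rvec" (rotation vector, rad) and "tvec" (3), from world to camera coordinates, as OpenCV has them. Camera axes: x right, y down, z forward; pixel columns grow to the right and rows downward; lengths in mm; the calibration is good to about 2 mm. A picture is of the moment at which its call begins: read the wrist's pose just before it. calibration takes no time and is no camera call; for the wrist camera it gives the pose at the moment of the call.
- sign_off(): hands the job in, once; it reports no verdict.
Trained networks look in the newest picture that a camera, given by its name, has taken for a name from the list of things; names that differ only in an ending like _2 or _b are one class to them, and where a whole thing is asked for, a point or a joint stands for the part that bears it (a point fixed in the world has none). Each returns a list of dicts, best first, with "confidence" (0 to 1); they miss things now and then, are a little off and sometimes report something else, mostly with a low value. They report only what shows in the picture. A call takes as long as a camera call.
- imaging.recognise(camera, label): "box" ([left, top, right, bottom] in pixels, round what is visible of it).
- imaging.outline_of(camera, label): "pixels" (420x560 bool, what is visible of it) and "box" ([left, top, right, bottom] in pixels, round what is visible of it).
The state is a dict: "time_s": time; "qpos": joint angles; "joint_velocities": joint speeds; "joint_efforts": joint torques, N m; "tool_pos": TCP position; "orientation": TCP orientation; "ft_force": force on the tool from outside, world axes, zero at the start; "moment": the same for the moment, N m; "gripper_width": finger opening in mm.
Only numpy, scipy, OpenCV 4.12 (cv2) and the standard library are available. Lean on these libraries where they do the work, as an engineer would, in place of code of your own. Each camera call takes 0.05 s, during which the arm holds its last target.

## Working session

There is one attempt and no reset: what is moved stays moved. The work goes in short steps, Python scripts to look and compute and a tool call to move; the robot and the scene stay as the last step left them, time stands still between calls to the robot, and variables do not carry over. Pictures are saved under pics/ and viewed, and the job is handed in when it is done.

Besides the shell and the picture viewer there is one more tool, called after "Emit:" as name([rows], argument=value, ...), one row to a line, values as JSON. play_rows: Moves the arm, as the interface text tells. Its arguments: {"type":"object","properties":{"deltas":{"type":"array","items":{"type":"array","items":{"type":"number"}}}},"required":["deltas"]}

```bash
mkdir -p pics; cat > h.py <<'E'
import numpy as np, cv2
from scipy.spatial.transform import Rotation as R
from bench import status, imaging, sign_off
def cal(n):
    c=imaging.calibration(n); f=210/np.tan(np.radians(c['fov_y'])/2)
    return f,c['cx'],c['cy'],R.from_rotvec(c['rvec']).as_matrix(),np.array(c['tvec'])
def cloud(n,depth,c=None):
    f,cx,cy,Rm,t=c or cal(n)
    v,u=np.mgrid[0:depth.shape[0],0:depth.shape[1]]
    P=np.stack([(u-cx)/f*depth,(v-cy)/f*depth,depth],-1)
    return (P-t)@Rm   # Rm^T (P-t)
def proj(n,X,c=None):
    f,cx,cy,Rm,t=c or cal(n)
    p=np.atleast_2d(X)@Rm.T+t
    return np.stack([p[:,0]/p[:,2]*f+cx,p[:,1]/p[:,2]*f+cy],-1)
def save(n,img): cv2.imwrite('pics/'+n+'.png',img[:,:,::-1])
def st():
    s=status.get_state(); print('t',round(s['time_s'],2),'pos',np.round(s['tool_pos'],1),'rv',np.round(s['orientation'],3),'F',np.round(s['ft_force'],1),'M',np.round(s['moment'],2),'w',round(s['gripper_width'],1),'q',np.round(s['qpos'],2))
    return s
E
python3 - <<'E'
from h import *
s=st()
for n in ['top','side','wrist']:
    im,d=imaging.get_image(n); save(n+'0',im); np.save('/tmp/%s0.npy'%n,d)
    c=imaging.calibration(n); print(n,c)
print(R.from_rotvec(s['orientation']).as_matrix().round(3))
E
```

```text
t 0.0 pos [233.3 579.2 241.5] rv [-5.970e-01 -3.084e+00  3.000e-03] F [-0.2  0.5  0.6] M [-0.04 -0.07 -0.  ] w 85.2 q [-1.15  0.69 -0.19  1.57  0.16  0.9  -0.22]
top {'fov_y': 43.710660272450816, 'cx': 279.8224858827257, 'cy': 206.1229341992611, 'rvec': array([ 2.10810992, -2.160534  ,  0.13912899]), 'tvec': array([  29.28844172,  550.61622647, 1342.07037246])}
side {'fov_y': 42.19116322776293, 'cx': 277.11513551871917, 'cy': 211.63564300910025, 'rvec': array([ 2.45161691, -0.26013512,  0.10114741]), 'tvec': array([-516.38731473,  124.06098694, 1517.18281886])}
wrist {'fov_y': 69.08896923872304, 'cx': 281.40191163995433, 'cy': 206.8979193594027, 'rvec': array([-2.37753327, -1.60568994, -0.25441558]), 'tvec': array([-624.15561966,  -41.10459868,  379.09487161])}
[[-0.928  0.373 -0.001]
 [ 0.373  0.928 -0.002]
 [-0.    -0.002 -1.   ]]
```

View pics/top0.png

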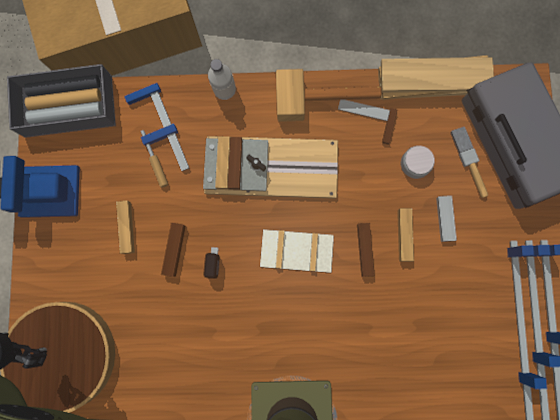

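View pics/side0.png

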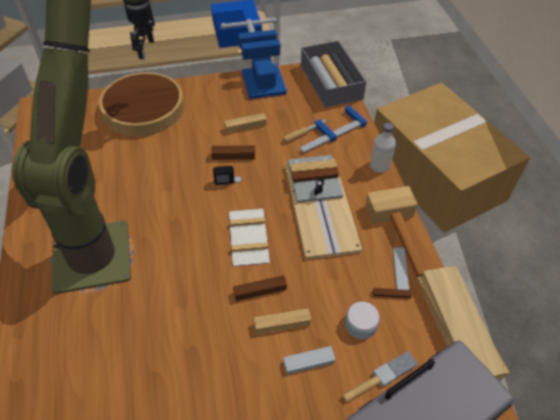

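View pics/wrist0.png

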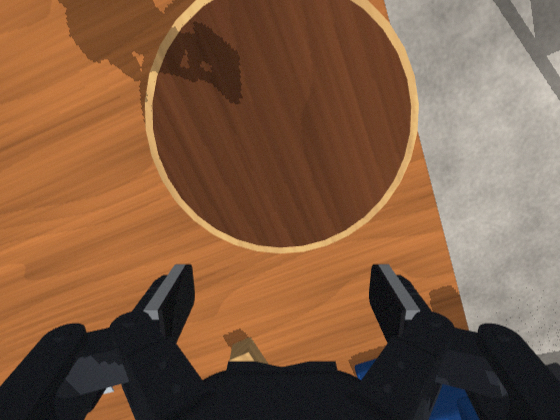

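```bash
cat > m.py <<'E'
from h import *
def fit(n,d,mask,zmin=None,zr=6,c=None):
    """fit top-face rect of masked thing"""
    P=cloud(n,d,c)[mask&(d>0)]
    z=np.percentile(P[:,2],90) if zmin is None else zmin
    Q=P[np.abs(P[:,2]-z)<zr]
    r=cv2.minAreaRect(Q[:,:2].astype(np.float32))
    (cx,cy),(w,h),a=r
    if w<h: w,h=h,w; a+=90
    a=(a+90)%180-90
    return cx,cy,np.median(Q[:,2]),w,h,a,len(Q)
E
python3 - <<'E'
from m import *
im,d=imaging.get_image('top')
import pickle
for l in ['strip1','blank','caul','stickers','jig','jaw','knob','tape','wax']:
    for o in imaging.outline_of('top',l):
        if o['confidence']<0.3: continue
        try: print(l,round(o['confidence'],2),np.round(o['box']),np.round(fit('top',d,o['pixels']),1))
        except Exception as e: print(l,e)
st()
E
```

```text
strip1 0.86 [358. 223. 374. 277.] [ 432.7 -206.    29.   140.    30.9    2.4  520. ]
strip1 0.79 [161. 224. 184. 278.] [445.3 303.9  31.9 138.8  35.  -10.6 555. ]
strip1 0.66 [115. 201. 133. 254.] [508.5 434.4  29.6 139.7  33.4   5.8 524. ]
strip1 0.56 [396. 209. 414. 264.] [ 468.  -314.1   31.   137.4   33.4   -1.3  546. ]
blank 0.74 [395. 208. 414. 261.] [ 467.9 -314.1   31.   137.5   33.4   -1.3  557. ]
caul 0.89 [436. 196. 460. 242.] [ 510.3 -425.6   21.   119.9   37.3    1.7  488. ]
caul 0.55 [400. 145. 434. 179.] [ 664.1 -356.    48.2   74.2   73.5   69.   541. ]
caul 0.47 [162. 223. 186. 279.] [445.3 303.9  31.8 139.7  35.  -10.6 587. ]
stickers 0.63 [264. 232. 336. 274.] [433.4 -27.2  18.5 112.   98.4  86.7 409. ]
jig 0.85 [204. 138. 338. 202.] [ 670.2  134.2   31.5  169.9  140.5   86.9 1588. ]
jaw 0.65 [238. 143. 266. 194.] [665.7  76.   55.9  54.2  20.7  64.3  21. ]
knob 0.56 [247. 154. 265. 173.] [666.8  76.9  65.2  54.6  20.7  42.2 101. ]
tape 0.91 [204. 248. 222. 279.] [398.8 199.2  57.5  60.3  29.8  -5.9 218. ]
wax 0.89 [400. 149. 432. 179.] [ 663.  -355.1   48.3   73.    71.1   71.1  515. ]
t 0.65 pos [233.4 579.8 242.3] rv [0.598 3.084 0.   ] F [-0.8  0.3 -0.7] M [-0.02 -0.02  0.05] w 85.1 q [-1.15  0.69 -0.19  1.57  0.16  0.9  -0.22]
```

```bash
python3 - <<'E'
from m import *
im,d=imaging.get_image('top')
P=cloud('top',d)
def rect(m,name):
    m=cv2.morphologyEx(m.astype(np.uint8),cv2.MORPH_OPEN,np.ones((2,2)))>0
    Q=P[m]; (cx,cy),(w,h),a=cv2.minAreaRect(Q[:,:2].astype(np.float32)); print(name,np.round([cx,cy,w,h,a,np.median(Q[:,2]),len(Q)],1))
v,u=np.mgrid[0:420,0:560]
jr=(u>195)&(u<345)&(v>130)&(v<208)
Z=P[...,2]
rect(jr&(Z>10),'jig all')
rect(jr&(Z>44)&(u<245)&(u>215),'blank')
rect(jr&(Z>26)&(Z<40),'jaw/stop')
rect(jr&(Z>26)&(Z<40)&(u>238),'jaw')
rect(jr&(Z>26)&(Z<40)&(u<219),'stop')
rect(jr&(Z>54)&(u>238),'knob')
sr=(u>250)&(u<345)&(v>222)&(v<282)
rect(sr&(Z>3),'stick board'); rect(sr&(Z>13),'sticks')
rect(sr&(Z>13)&(u<297),'sl');rect(sr&(Z>13)&(u>297),'sr')
print('bench z', np.median(Z[290:330,150:400]))
big=cv2.resize(im[130:285,195:345],None,fx=5,fy=5,interpolation=cv2.INTER_CUBIC)[:600]; save('jig',big)
E
```

```text
jig all [ 546.8   43.2  361.8  397.5   86.4   19.2 7518. ]
blank [ 534.7  105.4  431.3  104.7   17.3   47.5 1063. ]
jaw/stop [ 540.5  114.   421.8  190.5    7.7   31.  1684. ]
jaw [ 538.    65.6  403.7   95.2    7.7   31.  1131. ]
stop [528.3 130.1 451.7  91.9  25.6  31.  553. ]
knob [667.   74.1  53.   24.   42.7  63.5 136. ]
stick board [ 412.5  -26.   189.1  139.    84.1    5.7 1367. ]
sticks [412.5 -25.5 105.4 139.   84.   18.2 417. ]
sl [437.   17.6  14.6  99.2  84.   18.3 209. ]
sr [403.7 -60.3  43.5 150.8  65.1  18.  208. ]
bench z -1.834461197638866
```

View pics/jig.png

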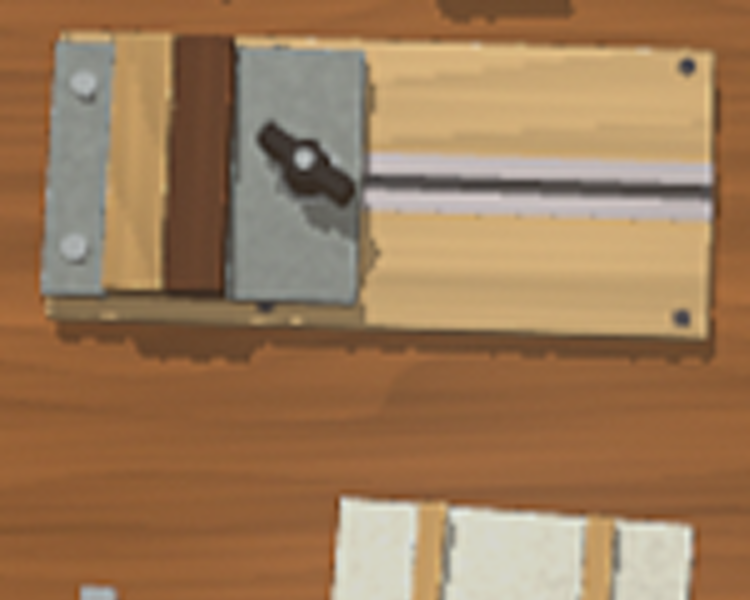

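```bash
cat >> m.py <<'E'
def rect(P,d,m,name='',k=2):
    m=(m&(d>0)).astype(np.uint8)
    m=cv2.morphologyEx(m,cv2.MORPH_OPEN,np.ones((k,k)))
    nl,lab,s,_=cv2.connectedComponentsWithStats(m)
    i=1+np.argmax(s[1:,4]); Q=P[lab==i]
    (cx,cy),(w,h),a=cv2.minAreaRect(Q[:,:2].astype(np.float32))
    if w<h: w,h=h,w; a+=90
    a=(a+90)%180-90
    print(name,np.round([cx,cy,w,h,a,np.median(Q[:,2]),len(Q)],1)); return cx,cy,w,h,a
E
python3 - <<'E'
from m import *
im,d=imaging.get_image('top')
P=cloud('top',d)
v,u=np.mgrid[0:420,0:560]
jr=(u>195)&(u<345)&(v>130)&(v<208)
Z=P[...,2]
rect(P,d,jr&(Z>10),'jig all')
rect(P,d,jr&(Z>41)&(u<242)&(u>213),'blank')
rect(P,d,jr&(Z>26)&(Z<40)&(u>238),'jaw')
rect(P,d,jr&(Z>26)&(Z<40)&(u<219),'stop')
rect(P,d,jr&(Z>54)&(u>244),'knob',1)
sr=(u>250)&(u<345)&(v>222)&(v<282)
rect(P,d,sr&(Z>1.5),'stick board'); 
rect(P,d,sr&(Z>13)&(u<297),'sl');rect(P,d,sr&(Z>13)&(u>297),'sr')
E
```

```text
jig all [ 5.461e+02  4.300e+01  3.965e+02  3.619e+02 -3.400e+00  1.910e+01
  7.470e+03]
blank [ 534.3  106.8  431.4  107.6   17.3   47.4 1224. ]
jaw [ 538.    65.8  403.8   95.2    7.8   30.9 1107. ]
stop [527.8 130.8 451.5  93.6  25.6  30.9 560. ]
knob [667.3  77.3  57.   21.8  40.8  64.6 132. ]
stick board [ 412.9  -25.3  190.5  139.9   83.3    5.  2009. ]
sl [413.7  14.6 143.   31.3   6.3  17.5 211. ]
sr [427.9 -72.4  97.8  16.   -6.2  18.2 209. ]
```

```bash
sed -i 's/^def rect/def clean(d):\n    m=cv2.medianBlur(d.astype(np.float32),5); return np.where(np.abs(m-d)<25,d,0)\ndef rect/' m.py
python3 - <<'E'
from m import *
im,d=imaging.get_image('top'); d=clean(d)
P=cloud('top',d)
v,u=np.mgrid[0:420,0:560]
jr=(u>195)&(u<345)&(v>130)&(v<208)
Z=P[...,2]
def go(m,n,k=2):
    m=m&(Z<80); return rect(P,d,m,n,k)
go(jr&(Z>10),'jig all')
go(jr&(Z>41)&(u<242)&(u>213),'blank')
go(jr&(Z>26)&(Z<40)&(u>238),'jaw')
go(jr&(Z>26)&(Z<40)&(u<219),'stop')
go(jr&(Z>54)&(u>244),'knob',1)
sr=(u>250)&(u<345)&(v>222)&(v<282)
go(sr&(Z>1.5),'stick board'); 
go(sr&(Z>13)&(u<297),'sl');go(sr&(Z>13)&(u>297),'sr')
E
```

```text
jig all [ 5.456e+02  4.310e+01  3.957e+02  3.619e+02 -3.400e+00  1.910e+01
  7.481e+03]
blank [ 533.9  106.6  430.6  107.4   17.3   47.3 1209. ]
jaw [ 537.4   65.6  402.5   95.4    7.7   31.1 1133. ]
stop [528.4 129.9 451.6  91.4  25.6  31.3 555. ]
knob [666.7  76.4  54.8  21.2  64.6  64.1 124. ]
stick board [ 412.8  -25.3  193.5  139.6   83.3    5.1 1948. ]
sl [436.3  17.7  97.9  14.6  -5.8  17.8 209. ]
sr [428.2 -72.1  98.3  15.3  -6.2  17.8 203. ]
```

```bash
sed -i 's/Q=P\[lab==i\]/Q=P[(lab==i)\&(m0>0)]/; s/    m=(m&(d>0)).astype(np.uint8)/    m0=m=(m\&(d>0)).astype(np.uint8)/' m.py
python3 - <<'E'
from m import *
im,d=imaging.get_image('top'); d=clean(d)
P=cloud('top',d)
v,u=np.mgrid[0:420,0:560]
jr=(u>195)&(u<345)&(v>130)&(v<208)
Z=P[...,2]
def go(m,n,k=2):
    m=m&(Z<80); return rect(P,d,m,n,k)
go(jr&(Z>10),'jig all')
go(jr&(Z>41)&(u<242)&(u>213),'blank')
go(jr&(Z>26)&(Z<40)&(u>238),'jaw')
go(jr&(Z>26)&(Z<40)&(u<219),'stop')
go(jr&(Z>54)&(u>244),'knob',1)
sr=(u>250)&(u<345)&(v>222)&(v<282)
go(sr&(Z>1.5),'stick board'); 
go(sr&(Z>13)&(u<297),'sl');go(sr&(Z>13)&(u>297),'sr')
E
```

```text
jig all [ 663.4   38.   357.2  158.5   86.6   19.5 7148. ]
blank [ 671.3  150.2  138.9   62.3   -3.3   47.6 1121. ]
jaw [666.2  83.7 138.   69.1  -3.3  31.3 997. ]
stop [672.7 201.1 135.8  31.2  -2.8  30.9 457. ]
knob [666.3  77.1  55.6  20.4  51.4  64.4 129. ]
stick board [ 433.1  -28.8  191.6  100.3   83.4    5.8 1666. ]
sl [437.2  18.9  96.1  12.1  -6.   18.9 156. ]
sr [428.4 -70.3  93.5  12.5  -5.7  19.3 158. ]
```

```bash
cat > to.py <<'E'
import sys
from h import *
# usage: to.py x y z yaw(deg of tool y axis in world) ; prints shift/120 in tool axes, turn/90 about tool z
def to(x,y,z,yaw):
    s=status.get_state(); Rm=R.from_rotvec(s['orientation']).as_matrix(); p=np.array(s['tool_pos'])
    sh=Rm.T@(np.array([x,y,z])-p)/120
    ty=np.array([np.cos(np.radians(yaw)),np.sin(np.radians(yaw)),0]); tz=np.array([0,0,-1.]); tx=np.cross(ty,tz)
    best=None
    rs=[]
    for sg in (1,-1):
        T=np.stack([sg*tx,sg*ty,tz],1); rs.append((R.from_matrix(Rm.T@T).as_rotvec()/(np.pi/2)).round(3))
    print('pos',np.round(p,1),'yaw',np.degrees(np.arctan2(Rm[1,1],Rm[0,1])).round(1),'F',np.round(s['ft_force'],1),'w',round(s['gripper_width'],1),'q7',round(s['qpos'][6],2),'t',round(s['time_s'],1))
    print('shift',sh.round(3),'turn same',rs[0],'turn flipped',rs[1])
if __name__=='__main__': to(*map(float,sys.argv[1:5]))
E
python3 to.py 640 77 200 -39
```

```text
pos [233.4 579.8 242.3] yaw 68.1 F [0.2 0.5 0.3] w 85.0 q7 -0.22 t 0.8
shift [-4.708 -2.621  0.352] turn same [ 0.   -0.    1.19] turn flipped [ 0.    0.   -0.81]
```

Emit:
play_rows([
  [0,0,0,-0.32,-0.18,0,0.45],
  [0,0,0,-0.64,-0.36,0,0.45],
  [0,0,0,-0.98,-0.55,0,0.45],
])

```text
time_s: 1.1
tool_pos: [312.0, 481.6, 242.3]
orientation: [0.594, 3.085, 0.001]
ft_force: [1.6, -0.2, -0.2]
gripper_width: 51.7
```

Emit:
play_rows([
  [0,0,0,-0.32,-0.18,0,0.45],
  [0,0,0,-0.64,-0.36,0,0.45],
  [0,0,0,-0.98,-0.55,0,0.45],
])

```text
time_s: 1.35
tool_pos: [390.9, 383.2, 242.5]
orientation: [0.597, 3.084, 0.001]
ft_force: [0.6, 0.3, 0.3]
gripper_width: 46.7
```

Emit:
play_rows([
  [0,0,0,-0.32,-0.18,0,0.45],
  [0,0,0,-0.64,-0.36,0,0.45],
  [0,0,0,-0.98,-0.55,0,0.45],
])

```text
time_s: 1.6
tool_pos: [469.3, 285.7, 242.5]
orientation: [0.597, 3.084, 0.001]
ft_force: [1.6, 0.3, -0.0]
gripper_width: 46.9
```

Emit:
play_rows([
  [0,0,0.08,-0.32,-0.18,0,0.45],
  [0,0,0.16,-0.64,-0.36,0,0.45],
  [0,0,0.24,-0.98,-0.55,0,0.45],
  [0,0,0.32,-0.98,-0.55,0,0.45],
  [0,0,0.4,-0.98,-0.55,0,0.45],
  [0,0,0.48,-0.98,-0.55,0,0.45],
  [0,0,0.56,-0.98,-0.55,0,0.45],
  [0,0,0.6,-0.98,-0.55,0,0.45],
])

```text
time_s: 2.27
tool_pos: [552.7, 182.2, 242.3]
orientation: [1.94, 2.471, 0.0]
ft_force: [-0.7, -0.4, 0.7]
gripper_width: 47.1
```

```bash
python3 to.py 610 77 210 -39
```

```text
pos [552.7 182.2 242.3] yaw 13.7 F [-0.7 -0.4  0.7] w 47.1 q7 -0.14 t 2.3
shift [-0.965  0.255  0.27 ] turn same [ 0.    -0.     0.586] turn flipped [ 0.     0.    -1.414]
```

Emit:
play_rows([
  [0,0,0.08,-0.3,0.1,0.1,0.45],
  [0,0,0.16,-0.6,0.2,0.2,0.45],
  [0,0,0.24,-0.96,0.26,0.27,0.45],
  [0,0,0.32,-0.96,0.26,0.27,0.45],
  [0,0,0.4,-0.96,0.26,0.27,0.45],
  [0,0,0.48,-0.96,0.26,0.27,0.45],
  [0,0,0.56,-0.96,0.26,0.27,0.45],
  [0,0,0.59,-0.96,0.26,0.27,0.45],
])

```text
time_s: 2.93
tool_pos: [611.0, 78.3, 209.8]
orientation: [-2.839, -1.344, -0.0]
ft_force: [-0.3, 0.5, -0.4]
gripper_width: 46.9
```

```bash
python3 - <<'E'
from m import *
s=st()
c=cal('wrist'); print('cam',(-c[3].T@c[4]).round(1))
im,d=imaging.get_image('wrist'); save('w1',im); np.save('/tmp/w1.npy',d)
P=cloud('wrist',clean(d),c)
for o in imaging.outline_of('wrist','knob'):
    m=o['pixels']; Q=P[m&(d>0)]; print(o['confidence'],np.round(o['box']),np.percentile(Q[:,2],[10,50,90]).round(1))
    Q=Q[Q[:,2]>50]
    if len(Q)>20:
        r=cv2.minAreaRect(Q[:,:2].astype(np.float32)); print(r)
E
```

```text
t 2.93 pos [611.   78.3 209.8] rv [-2.839 -1.344 -0.   ] F [-0.3  0.5 -0.4] M [0.03 0.03 0.05] w 46.9 q [-0.36  0.73  0.28  1.64 -0.26  0.8  -0.65]
cam [662.3 139.1 340.8]
```

View pics/w1.png

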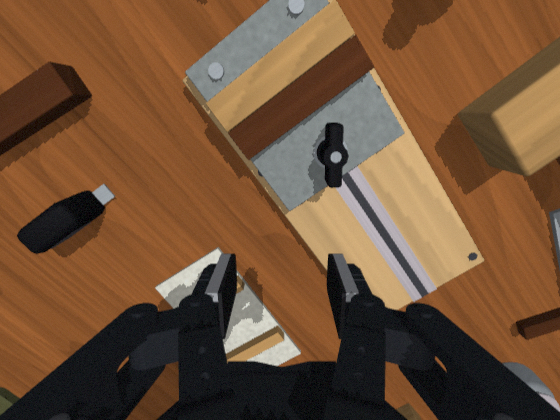

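```bash
python3 - <<'E'
from m import *
im,_=imaging.get_image('wrist');d=np.load('/tmp/w1.npy'); c=cal('wrist'); P=cloud('wrist',d,c)
v,u=np.mgrid[0:420,0:560]
m=(u>300)&(u<370)&(v>110)&(v<200)&(d>0)
Z=P[...,2]; print(np.percentile(Z[m],[5,25,50,75,95]).round(1))
g=im.max(-1)<60
k=m&g&(Z>52)&(Z<72)
Q=P[k]; print(len(Q),Q.mean(0).round(1),cv2.minAreaRect(Q[:,:2].astype(np.float32)))
w,V=np.linalg.eigh(np.cov(Q[:,:2].T)); print('axis ang',np.degrees(np.arctan2(V[1,1],V[0,1])), (w**.5).round(1))
E
python3 to.py 666 77 110 -36
```

```text
[17.  31.8 32.9 34.5 66.6]
1029 [673.4  78.8  65.2] ((673.5725708007812, 77.16624450683594), (56.97246551513672, 22.497753143310547), 64.20081329345703)
axis ang 53.256092472725406 [ 5.1 16. ]
pos [610.9  78.4 209.8] yaw -38.9 F [1.  0.6 0.1] w 46.8 q7 -0.64 t 3.1
shift [0.28  0.365 0.832] turn same [-0.     0.    -0.032] turn flipped [0.    0.    1.968]
```

```bash
python3 - <<'E'
from m import *
im,_=imaging.get_image('wrist');d=clean(np.load('/tmp/w1.npy')); c=cal('wrist'); P=cloud('wrist',d,c)
v,u=np.mgrid[0:420,0:560]; Z=P[...,2]
reg=(v<230)&(u>170)&(u<460)
rect(P,d,reg&(Z>28)&(Z<40)&(v>70),'jaw',3)
rect(P,d,reg&(Z>44)&(Z<56)&(v<170)&(u<375),'blank',3)
k=(u>300)&(u<370)&(v>110)&(v<200)&(Z>50)&(Z<75)
rect(P,d,k,'knob',1); Q=P[k&(d>0)]; print(Q.mean(0))
w,V=np.linalg.eigh(np.cov(Q[:,:2].T)); print('axis ang',np.degrees(np.arctan2(V[1,1],V[0,1])), (w**.5).round(1))
print('proj', proj('wrist',[[665.6,76.9,67],[673,77,67]],c))
E
```

```text
jaw [ 6.740e+02  8.340e+01  1.403e+02  6.940e+01 -3.100e+00  3.290e+01
  8.601e+03]
blank [ 6.787e+02  1.510e+02  1.401e+02  6.410e+01 -3.100e+00  4.940e+01
  1.196e+04]
knob [ 673.5   77.6   56.8   22.    50.4   66.1 1172. ]
[673.63848294  79.19924522  64.99029456]
axis ang 55.797338391610275 [ 5.5 15.7]
proj [[328.43053524 161.71325806]
 [335.03714009 156.45553356]]
```

```bash
python3 - <<'E'
from m import *
for n in ['side','top']:
    im,d0=imaging.get_image(n); d=clean(d0); c=cal(n); P=cloud(n,d,c); Z=P[...,2]; X=P[...,0];Y=P[...,1]
    save(n+'1',im)
    near=(abs(X-671)<90)&(abs(Y-150)<60)
    rect(P,d,near&(Z>43)&(Z<60),n+' blank',2)
    near=(abs(X-468)<40)&(abs(Y+314)<40)|(abs(X-468)<80)&(abs(Y+314)<30)
    rect(P,d,near&(Z>24)&(Z<40),n+' strip',2)
    near=(abs(X-510)<80)&(abs(Y+425)<35)
    rect(P,d,near&(Z>14)&(Z<40),n+' caul',2)
    near=(abs(X-433)<80)&(abs(Y+206)<30)
    rect(P,d,near&(Z>22)&(Z<40),n+' stripd',2)
    f=np.array([[611,78.3,209.8]]); 
    q=proj(n,f,c)[0]; print('tcp at',q.round(1))
    x0,y0=int(q[0])-70,int(q[1])-55
    crop=cv2.resize(im[max(y0,0):y0+110,max(x0,0):x0+140],None,fx=5,fy=5); cv2.circle(crop,(int((q[0]-x0)*5),int((q[1]-max(y0,0))*5)),4,(255,0,0),-1); save(n+'1c',crop)
E
```

```text
side blank [679.2 147.6 141.   68.6  -3.2  51.1 690. ]
side strip [ 474.8 -316.9  138.1   34.4   -0.9   33.1  655. ]
side caul [ 515.9 -429.3  120.5   36.4    1.3   22.7  698. ]
side stripd [ 438.6 -209.7  139.5   30.8    2.6   30.8  554. ]
tcp at [301.1 151. ]Traceback (most recent call last):
  File "<stdin>", line 6, in <module>
  File "m.py", line 18, in rect
    i=1+np.argmax(s[1:,4]); Q=P[(lab==i)&(m0>0)]
        ~~~~~~~~~^^^^^^^^^
    return _wrapfunc(a, 'argmax', axis=axis, out=out, **kwds)
    return bound(*args, **kwds)
ValueError: attempt to get argmax of an empty sequence
```

View pics/side1c.png

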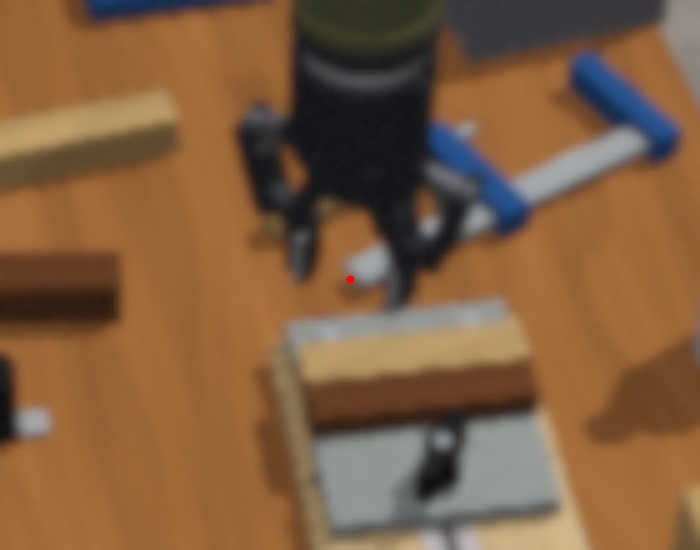

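```bash
python3 to.py 673.6 77 125 -37
```

```text
pos [610.9  78.1 210. ] yaw -39.0 F [-0.4  0.3  0.6] w 46.7 q7 -0.64 t 3.2
shift [0.321 0.412 0.708] turn same [-0.    -0.    -0.022] turn flipped [-0.     0.     1.978]
```

Emit:
play_rows([
  [0,0,-0.02,0.16,0.2,0.2,0.45],
  [0,0,-0.02,0.32,0.41,0.4,0.45],
  [0,0,-0.02,0.32,0.41,0.71,0.45],
  [0,0,-0.02,0.32,0.41,0.71,0.45],
])

```text
time_s: 3.57
tool_pos: [669.8, 76.6, 117.6]
orientation: [-2.81, -1.395, 0.016]
ft_force: [-1.9, 1.0, -1.1]
gripper_width: 46.9
```

```bash
python3 to.py 673.6 77 54 -37;  python3 - <<'E'
from m import *
im,d=imaging.get_image('wrist'); save('w2',im)
E
```

```text
pos [669.8  76.6 117.6] yaw -37.2 F [-1.9  1.  -1.1] w 46.9 q7 -0.6 t 3.6
shift [0.025 0.028 0.53 ] turn same [-0.005  0.005 -0.002] turn flipped [0.007 0.008 1.998]
```

View pics/w2.png

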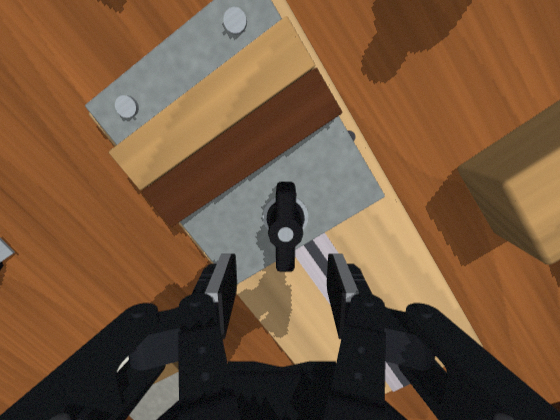

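Emit:
play_rows([
  [0,0,0,0,0,0.2,0.45],
  [0,0,0,0,0,0.4,0.45],
  [0,0,0,0,0,0.59,0.45],
  [0,0,0,0,0,0.59,0.45],
  [0,0,0,0,0,0.59,0.45],
])

```text
time_s: 4.03
tool_pos: [673.1, 77.0, 55.0]
orientation: [-2.814, -1.396, 0.0]
ft_force: [-0.4, -0.0, 0.6]
gripper_width: 46.7
```

Emit:
play_rows([
  [0,0,0,0,0,0,0.7],
  [0,0,0,0,0,0,1],
  [0,0,0,0,0,0,1],
  [0,0,0,0,0,0,1],
  [0,0,0,0,0,0,1],
])

```text
time_s: 4.45
tool_pos: [673.6, 77.9, 56.4]
orientation: [-2.813, -1.396, -0.003]
ft_force: [-3.6, 1.3, 8.9]
gripper_width: 12.0
```

```bash
python3 -c "
from h import *
st()"
```

```text
t 4.45 pos [673.6  77.9  56.4] rv [-2.813 -1.396 -0.003] F [-3.6  1.3  8.9] M [ 0.23  0.8  -0.05] w 12.0 q [-0.29  1.    0.21  1.52 -0.3   0.65 -0.58]
```

Emit:
play_rows([
  [0,0,-0.03,0,0,-0.015,1],
  [0,0,-0.1,0,0,-0.015,1],
  [0,0,-0.17,0,0,-0.015,1],
  [0,0,-0.24,0,0,-0.015,1],
  [0,0,-0.31,0,0,-0.015,1],
  [0,0,-0.38,0,0,-0.015,1],
  [0,0,-0.45,0,0,-0.015,1],
  [0,0,-0.52,0,0,-0.015,1],
])

```text
time_s: 5.12
tool_pos: [672.2, 78.2, 56.4]
orientation: [-2.02, -2.403, 0.0]
ft_force: [-3.5, 2.4, -0.4]
gripper_width: 11.6
```

Emit:
play_rows([
  [0,0,-0.07,0,0,0,1],
  [0,0,-0.14,0,0,0,1],
  [0,0,-0.21,0,0,0,1],
  [0,0,-0.28,0,0,0,1],
  [0,0,-0.35,0,0,0,1],
  [0,0,-0.42,0,0,0,1],
  [0,0,-0.49,0,0,0,1],
  [0,0,-0.52,0,0,0,1],
])

```text
time_s: 5.78
tool_pos: [671.1, 77.5, 56.3]
orientation: [-0.9, -3.006, 0.002]
ft_force: [-5.0, 1.2, 2.4]
gripper_width: 11.5
```

```bash
python3 -c "
from h import *
st()"; python3 to.py 665 -68 56 58
```

```text
t 5.78 pos [671.1  77.5  56.3] rv [-9.000e-01 -3.006e+00  2.000e-03] F [-5.   1.2  2.4] M [ 0.35  1.08 -0.11] w 11.5 q [-0.08  0.99 -0.21  1.51  0.28  0.67  0.57]
pos [671.1  77.5  56.3] yaw 56.7 F [-5.   1.2  2.4] w 11.5 q7 0.57 t 5.8
shift [-0.624 -1.04   0.003] turn same [-0.001 -0.002 -0.015] turn flipped [-0.004  0.002  1.985]
```

```bash
python3 to.py 667.5 1 56.3 56.7; python3 to.py 663.9 -77 56.3 56.7
```

```text
pos [671.1  77.5  56.3] yaw 56.7 F [-5.   1.2  2.4] w 11.5 q7 0.57 t 5.8
shift [-0.325 -0.549  0.   ] turn same [-0.001 -0.002 -0.001] turn flipped [-0.004  0.002  1.999]
pos [671.1  77.5  56.3] yaw 56.7 F [-5.   1.2  2.4] w 11.5 q7 0.57 t 5.8
shift [-0.658 -1.108  0.   ] turn same [-0.001 -0.002 -0.001] turn flipped [-0.004  0.002  1.999]
```

Emit:
play_rows([
  [0,0,0,-0.05,-0.08,0,1],
  [0,0,0,-0.12,-0.2,0,1],
  [0,0,0,-0.19,-0.32,0,1],
  [0,0,0,-0.26,-0.44,0,1],
  [0,0,0,-0.33,-0.56,0,1],
  [0,0,0,-0.4,-0.68,0,1],
  [0,0,0,-0.47,-0.8,0,1],
  [0,0,0,-0.53,-0.9,0,1],
])

```text
time_s: 6.45
tool_pos: [663.4, -47.6, 56.3]
orientation: [-0.906, -3.002, 0.001]
ft_force: [-7.8, 2.8, 4.6]
gripper_width: 11.4
```

Emit:
play_rows([
  [0,0,0,-0.06,-0.1,0,1],
  [0,0,0,-0.12,-0.2,0,1],
  [0,0,0,-0.12,-0.2,0,1],
])

```text
time_s: 6.7
tool_pos: [661.4, -80.2, 56.3]
orientation: [-0.912, -3.0, 0.008]
ft_force: [-7.5, -2.3, 5.2]
gripper_width: 11.8
```

```bash
python3 -c "
from h import *
st()"
```

```text
t 6.7 pos [661.4 -80.2  56.3] rv [-0.912 -3.     0.008] F [-7.5 -2.3  5.2] M [-0.24  1.56  0.04] w 11.8 q [ 0.17  0.99 -0.23  1.54  0.32  0.66  0.76]
```

Emit:
play_rows([
  [0,0,0,0,0,0,0.5],
  [0,0,0,0,0,0,0.5],
  [0,0,0,0,0,-0.3,0.5],
  [0,0,0,0,0,-0.6,0.4],
  [0,0,0,0,0,-0.6,0],
])

```text
time_s: 7.12
tool_pos: [670.9, -75.7, 135.5]
orientation: [0.905, 2.994, 0.006]
ft_force: [1.4, -0.1, 1.0]
gripper_width: 62.1
```

```bash
python3 to.py 676 150.5 128 86.7
```

```text
pos [670.9 -75.7 135.5] yaw 56.4 F [ 1.4 -0.1  1. ] w 62.1 q7 0.79 t 7.1
shift [1.01  1.592 0.063] turn same [ 0.003  0.009 -0.337] turn flipped [ 0.012 -0.004  1.663]
```

Emit:
play_rows([
  [0,0,0,0.18,0.28,0,0],
  [0,0,0,0.36,0.56,0,0],
  [0,0,0,0.5,0.8,0.03,0],
  [0,0,0,0.5,0.8,0.03,0],
])

```text
time_s: 7.45
tool_pos: [668.8, 50.5, 125.0]
orientation: [-0.89, -3.012, -0.017]
ft_force: [-0.3, 1.9, 0.8]
gripper_width: 85.3
```

Emit:
play_rows([
  [0,0,-0.08,0.18,0.28,0,0],
  [0,0,-0.16,0.36,0.56,0,0],
  [0,0,-0.24,0.51,0.8,0.03,0],
  [0,0,-0.32,0.51,0.8,0.03,0],
  [0,0,-0.34,0.51,0.8,0.03,0],
  [0,0,-0.34,0.51,0.8,0.03,0],
])

```text
time_s: 7.95
tool_pos: [671.1, 151.9, 120.9]
orientation: [0.079, 3.139, 0.001]
ft_force: [-0.5, -0.2, 0.4]
gripper_width: 85.4
```

```bash
cat > wl.py <<'E'
from m import *
import sys
s=st(); c=cal('wrist'); im,d=imaging.get_image('wrist'); save(sys.argv[1],im); d=clean(d); P=cloud('wrist',d,c); Z=P[...,2]
zl,zh=float(sys.argv[2]),float(sys.argv[3])
x,y,r=map(float,sys.argv[4:7])
m=(Z>zl)&(Z<zh)&(np.hypot(P[...,0]-x,P[...,1]-y)<r)&(d>150)
rect(P,d,m,'thing',3)
E
python3 wl.py w3 44 56 677 150 85; python3 to.py 677 150.5 42 86.7
```

```text
t 7.95 pos [671.1 151.9 120.9] rv [7.900e-02 3.139e+00 1.000e-03] F [-0.5 -0.2  0.4] M [-0.    0.03  0.06] w 85.4 q [-0.11  0.93 -0.37  1.45  0.4   0.84  0.91]
thing [ 6.7870e+02  1.5030e+02  1.4040e+02  6.4100e+01 -3.6000e+00  4.9400e+01
  1.5982e+04]
pos [671.2 150.9 120.9] yaw 86.9 F [-0.1 -0.9 -0.3] w 85.4 q7 0.91 t 8.0
shift [-0.048 -0.001  0.657] turn same [0.    0.001 0.002] turn flipped [-1.000e-03  0.000e+00 -1.998e+00]
```

View pics/w3.png

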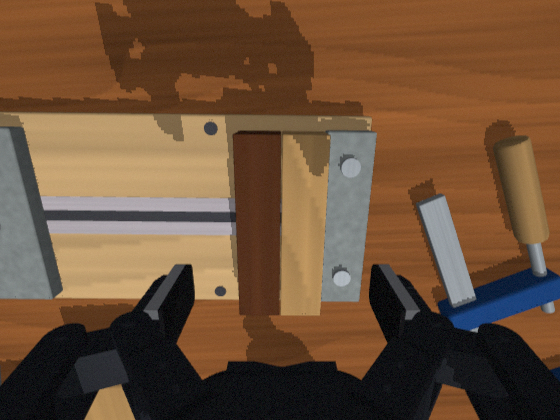

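Emit:
play_rows([
  [0,0,0,-0.05,0,0.3,0],
  [0,0,0,-0.06,0,0.55,0],
  [0,0,0,-0.06,0,0.655,0],
  [0,0,0,-0.06,0,0.655,0],
  [0,0,0,-0.06,0,0.655,0.3],
  [0,0,0,-0.06,0,0.655,0.6],
  [0,0,0,-0.06,0,0.655,0.6],
  [0,0,0,-0.06,0,0.655,0.6],
])

```text
time_s: 8.67
tool_pos: [679.3, 150.8, 44.3]
orientation: [0.084, 3.137, 0.002]
ft_force: [0.0, -0.2, 5.5]
gripper_width: 62.2
```

```bash
python3 -c "
from h import *
st()"
```

```text
t 8.67 pos [679.3 150.8  44.3] rv [8.400e-02 3.137e+00 2.000e-03] F [ 0.  -0.2  5.5] M [-0.14  0.07  0.01] w 62.2 q [-0.12  1.04 -0.34  1.45  0.44  0.73  0.88]
```

Emit:
play_rows([
  [0,0,0,0,0,-0.1,0.7],
  [0,0,0,0,0,-0.35,0.7],
  [0,0,0,0,0,-0.65,0.7],
  [0,0,0,0.2,-0.15,-0.8,0.7],
  [0,0,0,0.4,-0.3,-0.8,0.7],
  [0,0,0,0.6,-0.45,-0.8,0.7],
  [0,0,0,0.8,-0.6,-0.8,0.7],
])

```text
time_s: 9.25
tool_pos: [577.2, 83.0, 139.6]
orientation: [0.083, 3.138, 0.001]
ft_force: [-0.2, 0.1, -1.8]
gripper_width: 62.2
```

```bash
python3 to.py 440 -29 120 -6.2
```

```text
pos [577.2  83.  139.6] yaw 87.0 F [-0.2  0.1 -1.8] w 62.2 q7 0.89 t 9.2
shift [ 1.093 -0.992  0.161] turn same [1.000e-03 1.000e-03 1.035e+00] turn flipped [-0.001  0.001 -0.965]
```

Emit:
play_rows([
  [0,0,0.08,0.1,-0.1,0,0.7],
  [0,0,0.15,0.2,-0.2,0,0.7],
  [0,0,0.22,0.3,-0.3,0,0.7],
  [0,0,0.29,0.4,-0.4,0,0.7],
  [0,0,0.36,0.5,-0.5,0,0.7],
  [0,0,0.43,0.6,-0.6,0,0.7],
  [0,0,0.5,0.6,-0.6,0,0.7],
  [0,0,0.57,0.6,-0.6,0,0.7],
])

```text
time_s: 9.92
tool_pos: [501.7, 14.7, 139.0]
orientation: [1.444, 2.79, 0.0]
ft_force: [1.0, -0.2, -1.4]
gripper_width: 62.3
```

```bash
python3 to.py 440 -29 110 -6.2; python3 wl.py w4 12 28 440 -29 110
```

```text
pos [501.7  14.7 139. ] yaw 35.3 F [ 1.  -0.2 -1.4] w 62.3 q7 0.32 t 9.9
shift [ 0.    -0.63   0.242] turn same [0.    0.    0.461] turn flipped [-0.     0.    -1.539]
t 9.92 pos [501.7  14.7 139. ] rv [1.444 2.79  0.   ] F [ 1.  -0.2 -1.4] M [ 0.02 -0.04  0.03] w 62.3 q [-0.05  0.7  -0.11  2.03  0.17  0.42  0.32]
thing [ 429.7  -69.1   88.8   16.2   -6.1   20.  1975. ]
```

View pics/w4.png

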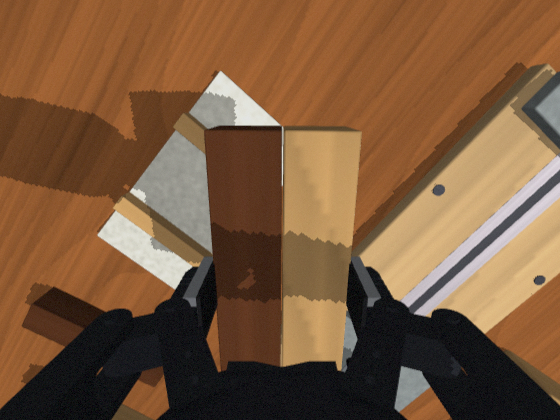

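Emit:
play_rows([
  [0,0,0.08,0,-0.2,0,0.7],
  [0,0,0.15,0,-0.4,0.1,0.7],
  [0,0,0.22,0,-0.63,0.24,0.7],
  [0,0,0.29,0,-0.63,0.24,0.7],
  [0,0,0.36,0,-0.63,0.24,0.7],
  [0,0,0.43,0,-0.63,0.24,0.7],
  [0,0,0.46,0,-0.63,0.24,0.7],
  [0,0,0.46,0,-0.63,0.24,0.7],
])

```text
time_s: 10.63
tool_pos: [441.6, -28.1, 109.6]
orientation: [2.327, 2.11, 0.002]
ft_force: [-0.1, 1.1, -1.7]
gripper_width: 62.2
```

```bash
python3 to.py 440 -29 49 -6.2
```

```text
pos [441.6 -28.1 109.6] yaw -5.6 F [-0.1  1.1 -1.7] w 62.2 q7 -0.03 t 10.6
shift [-0.009 -0.013  0.505] turn same [ 0.001 -0.001  0.006] turn flipped [ 1.000e-03  1.000e-03 -1.994e+00]
```

Emit:
play_rows([
  [0,0,0,0,0,0.2,0.7],
  [0,0,0,0,0,0.4,0.7],
  [0,0,0,0,0,0.48,0.7],
  [0,0,0,0,0,0.51,0.7],
  [0,0,0,0,0,0.51,0.7],
  [0,0,0,0,0,0.51,0.2],
  [0,0,0,0,0,0.51,0],
  [0,0,0,0,0,0.51,0],
])

```text
time_s: 11.3
tool_pos: [442.4, -28.7, 49.4]
orientation: [2.329, 2.108, 0.001]
ft_force: [0.2, 0.6, -0.0]
gripper_width: 85.0
```

Emit:
play_rows([
  [0,0,0,0,0,0,0],
  [0,0,0,0,0,-0.3,0],
  [0,0,0,0,0,-0.6,0],
  [0,0,0,0,0,-1,0],
  [0,0,0,0,0,-1,0],
])

```text
time_s: 11.72
tool_pos: [444.2, -29.0, 173.6]
orientation: [2.327, 2.104, 0.009]
ft_force: [0.5, -0.5, 0.3]
gripper_width: 85.4
```

```bash
cat > scan.py <<'E'
from m import *
import sys
st()
im,d=imaging.get_image('top'); save(sys.argv[1],im); dc=clean(d)
for o in imaging.outline_of('top','strip1'):
    if o['confidence']>0.25: 
        f=fit('top',dc,o['pixels']); f=(f[0]+7,f[1],f[2]+1.8)+f[3:]
        print('strip',round(o['confidence'],2),np.round(f,1))
E
python3 scan.py top2; python3 wl.py w5 44 60 440 -29 90
```

```text
t 11.72 pos [444.2 -29.  173.6] rv [2.327 2.104 0.009] F [ 0.5 -0.5  0.3] M [-0.07 -0.03  0.05] w 85.4 q [-0.09  0.59  0.08  2.18 -0.12  0.37 -0.02]
strip 0.94 [ 475.  -313.9   32.9  137.7   33.6   -1.5  508. ]
strip 0.84 [452.  303.7  33.9 139.2  34.  -10.  525. ]
strip 0.78 [ 439.5 -206.2   31.1  139.9   30.3    2.7  448. ]
strip 0.64 [515.1 435.   31.7 139.1  32.7   5.8 504. ]
t 11.82 pos [443.2 -28.6 170.7] rv [2.328 2.106 0.005] F [-0.4 -1.  -0. ] M [-0.01 -0.02  0.02] w 85.2 q [-0.09  0.6   0.08  2.18 -0.12  0.37 -0.01]
thing [  443.    -27.7   140.1    64.1    83.7    52.3 11524. ]
```

View pics/top2.png

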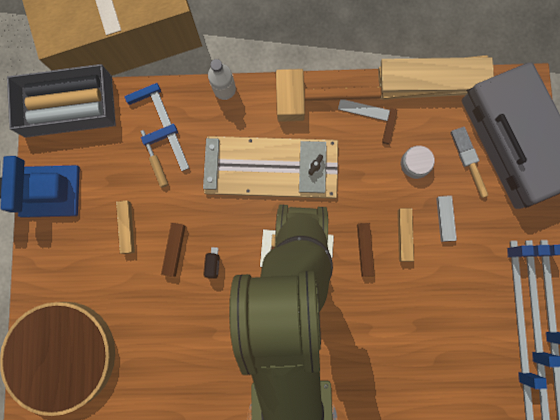

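```bash
python3 to.py 439 -206 110 -87.3
```

```text
pos [442.2 -28.5 169.2] yaw -5.7 F [-0.4  0.4 -0.5] w 85.3 q7 -0.01 t 11.9
shift [-1.474  0.12   0.493] turn same [ 0.    -0.001  0.906] turn flipped [ 1.000e-03  0.000e+00 -1.094e+00]
```

Emit:
play_rows([
  [0,0,0.08,-0.3,0,0,0.4],
  [0,0,0.16,-0.6,0,0,0.4],
  [0,0,0.24,-0.95,0.1,0,0.4],
  [0,0,0.32,-0.98,0.12,0.1,0.4],
  [0,0,0.4,-0.98,0.12,0.2,0.4],
  [0,0,0.48,-0.98,0.12,0.3,0.4],
  [0,0,0.56,-0.98,0.12,0.3,0.4],
  [0,0,0.6,-0.98,0.12,0.3,0.4],
])

```text
time_s: 12.53
tool_pos: [442.5, -146.8, 130.0]
orientation: [-3.032, -0.81, 0.01]
ft_force: [0.3, -0.7, 0.3]
gripper_width: 51.4
```

```bash
python3 wl.py w6 25 40 439.5 -206 90;python3 to.py 440 -206 90 -87.3
```

```text
t 12.53 pos [ 442.5 -146.8  130. ] rv [-3.032 -0.81   0.01 ] F [ 0.3 -0.7  0.3] M [-0.03  0.   -0.01] w 51.4 q [ 0.08  0.71  0.23  2.14 -0.45  0.34 -0.36]
thing [ 4.378e+02 -2.073e+02  1.401e+02  3.080e+01  2.200e+00  2.970e+01
  5.204e+03]
pos [ 442.8 -146.7  130.3] yaw -60.1 F [-0.4 -0.2 -0.6] w 51.3 q7 -0.36 t 12.6
shift [-0.265  0.418  0.335] turn same [-0.002  0.004  0.302] turn flipped [-0.005 -0.002 -1.698]
```

Emit:
play_rows([
  [0,0,0.08,-0.1,0.2,0.1,0.4],
  [0,0,0.16,-0.2,0.43,0.2,0.4],
  [0,0,0.24,-0.27,0.43,0.33,0.4],
  [0,0,0.3,-0.27,0.43,0.33,0.4],
  [0,0,0.305,-0.27,0.43,0.33,0.4],
  [0,0,0.305,-0.27,0.43,0.33,0.4],
])

```text
time_s: 13.08
tool_pos: [441.6, -207.5, 91.8]
orientation: [-3.14, -0.083, 0.006]
ft_force: [-0.1, 0.9, -0.6]
gripper_width: 51.3
```

```bash
python3 to.py 438.5 -207.3 28 -87.8; python3 - <<'E'
from h import *
im,d=imaging.get_image('wrist'); save('w7',im)
E
```

```text
pos [ 441.6 -207.5   91.8] yaw -87.0 F [-0.1  0.9 -0.6] w 51.3 q7 -0.53 t 13.1
shift [-0.024 -0.003  0.532] turn same [-0.001  0.002  0.009] turn flipped [-4.000e-03 -1.000e-03 -1.991e+00]
```

View pics/w7.png

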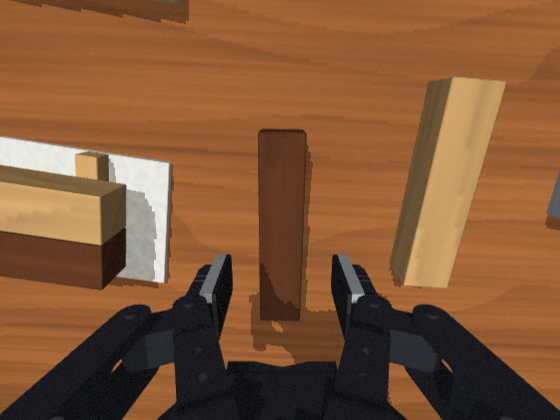

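Emit:
play_rows([
  [0,0,0.005,-0.02,0,0.25,0.4],
  [0,0,0.005,-0.02,0,0.45,0.4],
  [0,0,0.005,-0.02,0,0.532,0.4],
  [0,0,0.005,-0.02,0,0.532,0.4],
  [0,0,0.005,-0.02,0,0.532,0.7],
  [0,0,0.005,-0.02,0,0.532,0.9],
  [0,0,0.005,-0.02,0,0.532,0.9],
  [0,0,0.005,-0.02,0,0.532,0.9],
])

```text
time_s: 13.8
tool_pos: [440.6, -208.4, 30.2]
orientation: [3.14, 0.066, 0.001]
ft_force: [-0.8, 1.0, 6.0]
gripper_width: 28.7
```

Emit:
play_rows([
  [0,0,0,0,0,-0.15,0.9],
  [0,0,0,0,0,-0.4,0.9],
  [0,0,0,0,0,-0.7,0.9],
  [0,0,0,0,0,-1,0.9],
  [0,0,0,0,0,-1,0.9],
])

```text
time_s: 14.22
tool_pos: [442.6, -209.9, 154.7]
orientation: [3.136, 0.065, 0.012]
ft_force: [-0.0, -0.3, -0.9]
gripper_width: 28.5
```

```bash
python3 to.py 677.5 164.5 100 -93.3; python3 - <<'E'
from h import *
im,d=imaging.get_image('wrist'); save('w8',im)
E
```

```text
pos [ 442.6 -209.9  154.7] yaw -87.6 F [-0.  -0.3 -0.9] w 28.5 q7 -0.57 t 14.2
shift [ 2.081 -3.038  0.457] turn same [ 0.003 -0.005  0.063] turn flipped [ 0.008  0.004 -1.937]
```

View pics/w8.png

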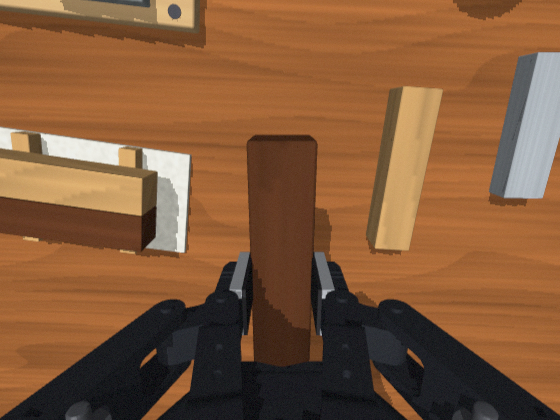

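Emit:
play_rows([
  [0,0,0,0.17,-0.25,0,0.9],
  [0,0,0,0.34,-0.5,0,0.9],
  [0,0,0,0.51,-0.75,0,0.9],
  [0,0,0,0.66,-0.97,0,0.9],
])

```text
time_s: 14.6
tool_pos: [514.8, -85.7, 148.3]
orientation: [-3.139, -0.067, 0.004]
ft_force: [0.6, -0.8, -0.1]
gripper_width: 28.6
```

Emit:
play_rows([
  [0,0,0,0.17,-0.25,0,0.9],
  [0,0,0,0.34,-0.5,0,0.9],
  [0,0,0,0.51,-0.75,0,0.9],
  [0,0,0,0.66,-0.97,0,0.9],
])

```text
time_s: 14.93
tool_pos: [588.9, 34.3, 147.9]
orientation: [-3.14, -0.068, 0.004]
ft_force: [0.7, -0.7, -1.7]
gripper_width: 28.9
```

Emit:
play_rows([
  [0,0,0,0.17,-0.25,0,0.9],
  [0,0,0,0.34,-0.5,0,0.9],
  [0,0,0.03,0.51,-0.75,0,0.9],
  [0,0,0.06,0.66,-0.97,0,0.9],
  [0,0,0.06,0.66,-0.97,0,0.9],
])

```text
time_s: 15.35
tool_pos: [664.6, 161.0, 146.6]
orientation: [-3.134, 0.068, 0.001]
ft_force: [-0.4, 1.5, -0.7]
gripper_width: 28.7
```

```bash
python3 to.py 677.5 164.5 65 -93.3; python3 - <<'E'
from h import *
im,d=imaging.get_image('wrist'); save('w9',im)
E
```

```text
pos [664.6 161.  146.6] yaw -92.5 F [-0.4  1.5 -0.7] w 28.7 q7 -1.39 t 15.3
shift [ 0.106 -0.03   0.68 ] turn same [-0.004  0.     0.009] turn flipped [-1.000e-03 -7.000e-03 -1.991e+00]
```

View pics/w9.png

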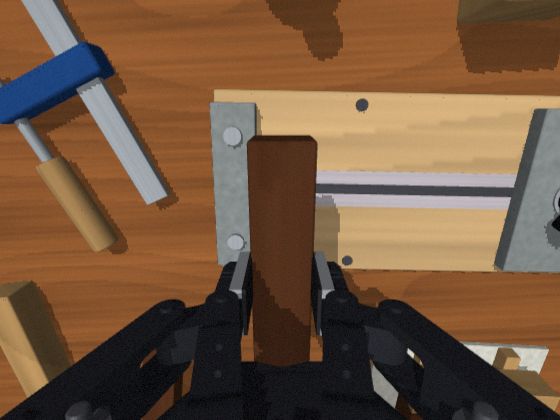

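Emit:
play_rows([
  [0,0,0.01,0.1,-0.03,0.2,0.9],
  [0,0,0.01,0.135,-0.03,0.4,0.9],
  [0,0,0.01,0.135,-0.03,0.6,0.9],
  [0,0,0.01,0.135,-0.03,0.68,0.9],
  [0,0,0.01,0.135,-0.03,0.68,0.9],
])

```text
time_s: 15.82
tool_pos: [676.1, 152.3, 63.7]
orientation: [3.139, -0.11, -0.014]
ft_force: [0.0, 0.9, -0.3]
gripper_width: 28.9
```

```bash
python3 to.py 681 164.5 49 -93.3; python3 - <<'E'
from h import *
im,d=imaging.get_image('wrist'); save('w10',im)
E
```

```text
pos [676.1 152.3  63.7] yaw -94.0 F [ 0.   0.9 -0.3] w 28.9 q7 -1.37 t 15.8
shift [ 0.035 -0.104  0.122] turn same [ 0.001  0.005 -0.008] turn flipped [ 9.000e-03 -1.000e-03  1.992e+00]
```

View pics/w10.png

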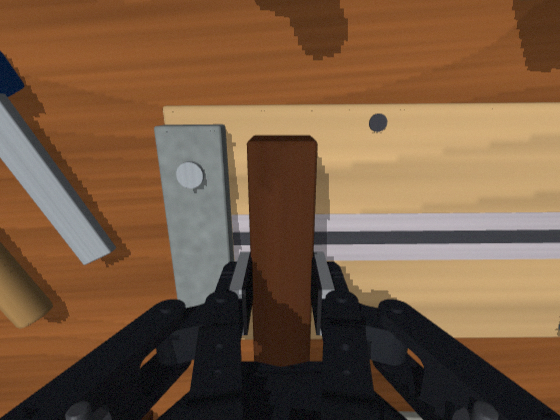

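Emit:
play_rows([
  [0,0,-0.005,0.035,-0.1,0,0.9],
  [0,0,-0.005,0.035,-0.1,0,0.9],
  [0,0,-0.005,0.035,-0.1,0,0.9],
])

```text
time_s: 16.12
tool_pos: [685.1, 165.8, 68.8]
orientation: [-3.139, 0.093, -0.002]
ft_force: [0.5, -0.6, -0.7]
gripper_width: 28.6
```

```bash
python3 to.py 681 165.5 49 -93.3; python3 - <<'E'
from h import *
im,d=imaging.get_image('wrist'); save('w11',im)
E
```

```text
pos [685.1 165.8  68.8] yaw -93.4 F [ 0.5 -0.6 -0.7] w 28.6 q7 -1.38 t 16.1
shift [-0.034  0.004  0.165] turn same [-0.001 -0.001 -0.001] turn flipped [-1.000e-03  1.000e-03  1.999e+00]
```

View pics/w11.png

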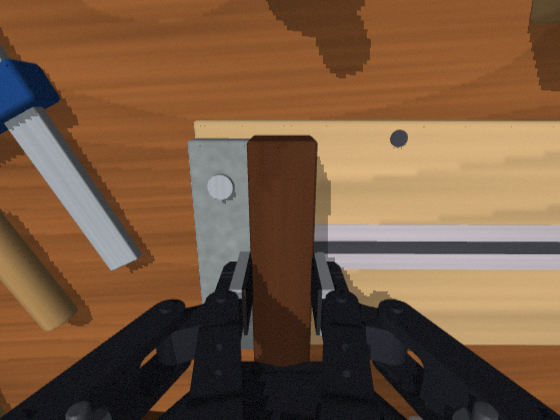

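Emit:
play_rows([
  [0,0,0,0,0,0,0.9],
  [0,0,0,0,0,0,0.9],
])

```text
time_s: 16.33
tool_pos: [684.3, 164.3, 67.8]
orientation: [3.14, -0.097, -0.001]
ft_force: [-0.5, 0.1, -0.6]
gripper_width: 28.8
```

```bash
python3 to.py 681 165.5 49 -93.3
```

```text
pos [684.3 164.3  67.8] yaw -93.5 F [-0.5  0.1 -0.6] w 28.8 q7 -1.38 t 16.3
shift [-0.028 -0.008  0.157] turn same [ 0.     0.001 -0.002] turn flipped [ 1.000e-03 -0.000e+00  1.998e+00]
```

Emit:
play_rows([
  [0,0,0,-0.025,0,0.06,0.9],
  [0,0,0,-0.025,0,0.12,0.9],
  [0,0,0,-0.025,0,0.16,0.9],
  [0,0,0,-0.025,0,0.16,0.9],
  [0,0,0,-0.025,0,0.16,0.9],
])

```text
time_s: 16.75
tool_pos: [680.4, 165.2, 48.3]
orientation: [-3.14, 0.096, 0.005]
ft_force: [-3.7, 0.1, 7.3]
gripper_width: 28.8
```

Emit:
play_rows([
  [0,0,0,0,0,0,0.5],
  [0,0,0,0,0,0,0.45],
  [0,0,0,0,0,0,0.45],
  [0,0,0,0,0,-0.3,0.45],
  [0,0,0,0,0,-0.6,0.45],
  [0,0,0,0,0,-0.9,0.45],
  [0,0,0,0,0,-0.9,0.45],
])

```text
time_s: 17.33
tool_pos: [686.3, 164.5, 163.8]
orientation: [-3.139, 0.095, -0.019]
ft_force: [1.0, -0.2, 1.6]
gripper_width: 47.3
```

```bash
python3 wl.py w12 44 60 679 165 90; python3 scan.py top3; python3 to.py 474 -314 110 -91.5
```

```text
t 17.33 pos [686.3 164.5 163.8] rv [-3.139  0.095 -0.019] F [ 1.  -0.2  1.6] M [ 0.03 -0.09  0.04] w 47.3 q [-0.59  0.97  0.64  1.4  -0.64  0.97 -1.43]
thing [ 6.786e+02  1.647e+02  1.391e+02  3.040e+01 -3.600e+00  4.780e+01
  5.408e+03]
t 17.38 pos [684.6 164.8 160.5] rv [-3.139  0.095 -0.012] F [-0.  -0.6 -0.1] M [ 0.01  0.05 -0.  ] w 47.0 q [-0.59  0.97  0.64  1.4  -0.64  0.97 -1.43]
strip 0.88 [ 475.  -313.7   33.2  137.3   33.8   -1.4  523. ]
strip 0.86 [660.  167.2  48.8 101.9  30.4  -3.2 324. ]
strip 0.61 [467.1 301.   34.  109.2  33.4 -10.9 303. ]
pos [681.2 165.5 155.8] yaw -93.5 F [-0.7 -0.3 -0.6] w 46.8 q7 -1.43 t 17.5
shift [-1.481  4.093  0.382] turn same [-0.     0.001 -0.022] turn flipped [1.000e-03 1.000e-03 1.978e+00]
```

View pics/w12.png

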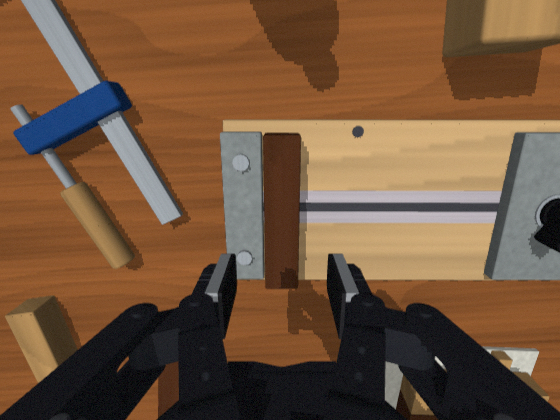

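Emit:
play_rows([
  [0,0,0,-0.12,0.33,0,0.4],
  [0,0,0,-0.24,0.66,0,0.4],
  [0,0,0,-0.36,0.99,0,0.4],
])

```text
time_s: 17.73
tool_pos: [629.6, 50.3, 153.8]
orientation: [3.14, -0.091, -0.007]
ft_force: [0.5, -1.0, 0.4]
gripper_width: 51.0
```

Emit:
play_rows([
  [0,0,0,-0.12,0.33,0,0.4],
  [0,0,0,-0.24,0.66,0,0.4],
  [0,0,0,-0.36,0.99,0,0.4],
])

```text
time_s: 17.98
tool_pos: [579.6, -65.0, 154.3]
orientation: [-3.14, 0.094, 0.008]
ft_force: [0.5, -0.9, -0.2]
gripper_width: 51.1
```

Emit:
play_rows([
  [0,0,0,-0.12,0.33,0,0.4],
  [0,0,0,-0.24,0.66,0,0.4],
  [0,0,0,-0.36,0.99,0,0.4],
])

```text
time_s: 18.23
tool_pos: [530.0, -179.6, 154.5]
orientation: [-3.139, 0.094, 0.007]
ft_force: [0.7, -0.9, -0.2]
gripper_width: 51.1
```

Emit:
play_rows([
  [0,0,-0.02,-0.12,0.33,0.1,0.4],
  [0,0,-0.02,-0.24,0.66,0.2,0.4],
  [0,0,-0.02,-0.36,0.99,0.3,0.4],
  [0,0,-0.02,-0.36,0.99,0.3,0.4],
  [0,0,-0.02,-0.36,0.99,0.3,0.4],
])

```text
time_s: 18.65
tool_pos: [477.9, -298.0, 118.3]
orientation: [3.141, -0.058, -0.009]
ft_force: [0.3, -0.0, -0.4]
gripper_width: 51.1
```

```bash
python3 wl.py w13 25 42 475 -314 90; python3 to.py 476.5 -314 31 -91.5
```

```text
t 18.65 pos [ 477.9 -298.   118.3] rv [ 3.141 -0.058 -0.009] F [ 0.3 -0.  -0.4] M [ 0.07 -0.06  0.03] w 51.1 q [ 0.23  0.84  0.43  1.87 -0.61  0.57 -0.55]
thing [ 4.745e+02 -3.158e+02  1.395e+02  3.250e+01 -1.700e+00  3.170e+01
  7.330e+03]
pos [ 480.  -295.1  118.6] yaw -91.9 F [ 0.4  0.9 -0.5] w 51.4 q7 -0.55 t 18.7
shift [-0.021  0.16   0.73 ] turn same [-0.001  0.003 -0.004] turn flipped [0.004 0.002 1.996]
```

Emit:
play_rows([
  [0,0,0,-0.02,0.17,0.1,0.4],
  [0,0,0,-0.02,0.17,0.3,0.4],
  [0,0,0,-0.02,0.17,0.3,0.4],
  [0,0,0,-0.02,0.17,0.3,0.4],
])

```text
time_s: 19.03
tool_pos: [479.0, -311.7, 83.0]
orientation: [-3.137, 0.041, 0.006]
ft_force: [-0.0, 0.5, 1.2]
gripper_width: 51.4
```

```bash
python3 wl.py w14 25 42 475 -314 90; python3 to.py 477.5 -315.5 30 -91.7
```

```text
t 19.03 pos [ 479.  -311.7   83. ] rv [-3.137  0.041  0.006] F [-0.   0.5  1.2] M [ 0.02 -0.02 -0.04] w 51.4 q [ 0.28  0.9   0.38  1.86 -0.63  0.51 -0.5 ]
thing [ 4.741e+02 -3.158e+02  1.403e+02  3.260e+01 -1.600e+00  3.170e+01
  9.772e+03]
pos [ 479.5 -312.4   83.9] yaw -91.5 F [ 0.3 -0.  -0.8] w 51.2 q7 -0.5 t 19.1
shift [-0.015  0.027  0.449] turn same [-0.002  0.001  0.002] turn flipped [-0.002 -0.003 -1.998]
```

View pics/w14.png

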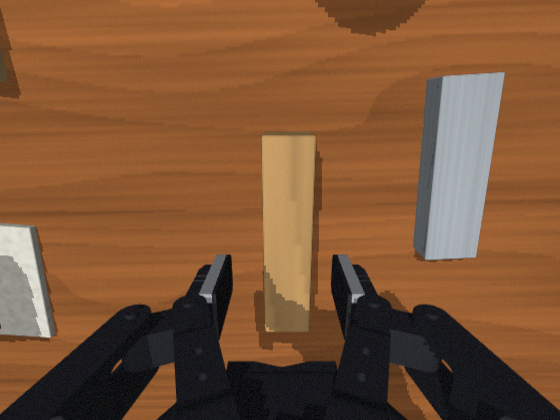

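Emit:
play_rows([
  [0,0,0,-0.02,0.027,0.2,0.4],
  [0,0,0,-0.02,0.027,0.4,0.4],
  [0,0,0,-0.02,0.027,0.46,0.4],
  [0,0,0,-0.02,0.027,0.46,0.4],
  [0,0,0,-0.02,0.027,0.46,0.7],
  [0,0,0,-0.02,0.027,0.46,0.9],
  [0,0,0,-0.02,0.027,0.46,0.9],
  [0,0,0,-0.02,0.027,0.46,0.9],
])

```text
time_s: 19.75
tool_pos: [477.0, -318.5, 30.6]
orientation: [3.14, -0.046, 0.001]
ft_force: [0.1, 1.3, 7.2]
gripper_width: 30.9
```

Emit:
play_rows([
  [0,0,0,0,0,-0.15,0.9],
  [0,0,0,0,0,-0.4,0.9],
  [0,0,0,0,0,-0.7,0.9],
  [0,0,0,0,0,-0.95,0.9],
  [0,0,0,0,0,-0.95,0.9],
])

```text
time_s: 20.17
tool_pos: [478.8, -321.1, 149.0]
orientation: [3.135, -0.047, 0.012]
ft_force: [0.2, -1.0, -0.7]
gripper_width: 30.8
```

```bash
python3 to.py 676.5 111.5 110 -93.3; python3 - <<'E'
from h import *
im,d=imaging.get_image('wrist'); save('w15',im)
E
```

```text
pos [ 478.8 -321.1  149. ] yaw -91.7 F [ 0.2 -1.  -0.7] w 30.8 q7 -0.54 t 20.2
shift [ 1.537 -3.654  0.313] turn same [ 0.004 -0.005  0.018] turn flipped [ 0.007  0.006 -1.982]
```

View pics/w15.png

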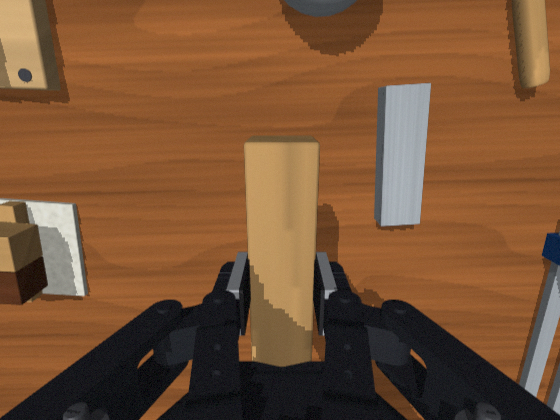

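Emit:
play_rows([
  [0,0,0,0.13,-0.3,0,0.9],
  [0,0,0,0.26,-0.6,0,0.9],
  [0,0,0,0.38,-0.91,0,0.9],
])

```text
time_s: 20.47
tool_pos: [525.0, -209.4, 142.2]
orientation: [-3.141, 0.05, 0.003]
ft_force: [1.6, 0.1, -1.2]
gripper_width: 30.5
```

Emit:
play_rows([
  [0,0,0,0.13,-0.3,0,0.9],
  [0,0,0,0.26,-0.6,0,0.9],
  [0,0,0,0.38,-0.91,0,0.9],
])

```text
time_s: 20.72
tool_pos: [573.8, -100.5, 141.8]
orientation: [-3.141, 0.046, 0.005]
ft_force: [0.0, 0.4, -1.7]
gripper_width: 30.7
```

Emit:
play_rows([
  [0,0,0,0.13,-0.3,0,0.9],
  [0,0,0,0.26,-0.6,0,0.9],
  [0,0,0,0.38,-0.91,0,0.9],
])

```text
time_s: 20.97
tool_pos: [622.4, 7.3, 141.6]
orientation: [-3.141, 0.046, 0.005]
ft_force: [1.1, -0.7, -1.1]
gripper_width: 30.9
```

Emit:
play_rows([
  [0,0,0.01,0.13,-0.3,0,0.9],
  [0,0,0.02,0.26,-0.6,0.1,0.9],
  [0,0,0.02,0.35,-0.85,0.2,0.9],
  [0,0,0.02,0.35,-0.85,0.3,0.9],
  [0,0,0.02,0.35,-0.85,0.3,0.9],
  [0,0,0.02,0.35,-0.85,0.3,0.9],
])

```text
time_s: 21.47
tool_pos: [665.9, 105.3, 105.0]
orientation: [3.139, -0.096, -0.008]
ft_force: [0.4, -0.6, -1.0]
gripper_width: 30.6
```

```bash
python3 to.py 676.5 111.5 49 -93.3; python3 - <<'E'
from h import *
im,d=imaging.get_image('wrist'); save('w16',im)
E
```

```text
pos [665.9 105.3 105. ] yaw -93.5 F [ 0.4 -0.6 -1. ] w 30.6 q7 -1.29 t 21.5
shift [ 0.087 -0.057  0.466] turn same [ 0.001  0.003 -0.002] turn flipped [ 0.005 -0.002  1.998]
```

View pics/w16.png

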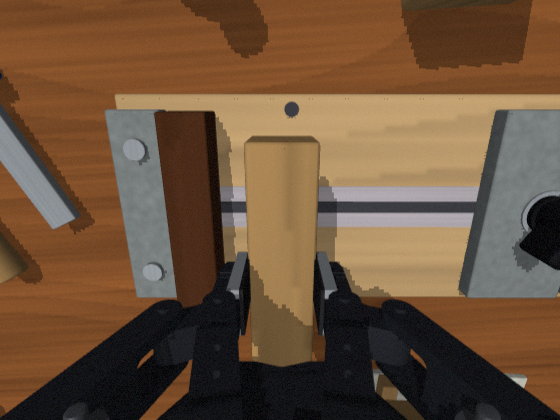

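Emit:
play_rows([
  [0,0,0,0.1,-0.03,0.2,0.9],
  [0,0,0,0.1,-0.03,0.35,0.9],
  [0,0,0,0.1,-0.03,0.35,0.9],
  [0,0,0,0.1,-0.03,0.35,0.9],
])

```text
time_s: 21.85
tool_pos: [678.9, 107.0, 64.8]
orientation: [3.139, -0.099, -0.005]
ft_force: [0.3, -0.1, -0.6]
gripper_width: 31.0
```

```bash
python3 to.py 678 109 49.5 -93.3
```

```text
pos [678.9 107.   64.8] yaw -93.6 F [ 0.3 -0.1 -0.6] w 31.0 q7 -1.28 t 21.9
shift [-0.008 -0.017  0.127] turn same [ 0.001  0.002 -0.004] turn flipped [ 3.000e-03 -1.000e-03  1.996e+00]
```

Emit:
play_rows([
  [0,0,0,-0.005,-0.01,0.08,0.9],
  [0,0,0,-0.005,-0.01,0.135,0.9],
  [0,0,0,-0.005,-0.01,0.135,0.9],
  [0,0,0,-0.005,-0.01,0.135,0.9],
])

```text
time_s: 22.18
tool_pos: [679.1, 110.0, 48.9]
orientation: [-3.14, 0.096, 0.002]
ft_force: [-1.0, 0.3, -0.4]
gripper_width: 30.8
```

Emit:
play_rows([
  [0,0,0,0,0,0,0.5],
  [0,0,0,0,0,0,0.45],
  [0,0,0,0,0,0,0.45],
  [0,0,0,0,0,-0.3,0.45],
  [0,0,0,0,0,-0.6,0.45],
  [0,0,0,0,0,-0.9,0.45],
  [0,0,0,0,0,-0.9,0.45],
])

```text
time_s: 22.77
tool_pos: [684.2, 109.0, 164.8]
orientation: [-3.14, 0.095, -0.02]
ft_force: [1.5, 0.3, 1.5]
gripper_width: 46.7
```

```bash
python3 wl.py w17 44 60 676 109 80; python3 scan.py top4; python3 to.py 454 304 110 80
```

```text
t 22.77 pos [684.2 109.  164.8] rv [-3.14   0.095 -0.02 ] F [1.5 0.3 1.5] M [-0.02 -0.09  0.07] w 46.7 q [-0.52  0.95  0.64  1.45 -0.64  0.94 -1.34]
thing [ 6.763e+02  1.097e+02  1.398e+02  3.240e+01 -3.500e+00  4.980e+01
  5.817e+03]
t 22.82 pos [682.4 109.4 161.5] rv [-3.14   0.095 -0.012] F [-0.4 -0.6 -1.7] M [-0.02  0.01  0.  ] w 47.0 q [-0.52  0.96  0.64  1.45 -0.64  0.94 -1.34]
strip 0.71 [658.2 112.1  50.4 103.   32.4  -3.4 371. ]
strip 0.55 [657.4 167.2  48.8  97.   30.3  -3.2 273. ]
pos [679.1 110.3 156.9] yaw -93.5 F [-0.7  0.5 -0.4] w 46.7 q7 -1.34 t 22.9
shift [-1.97  -1.497  0.394] turn same [-1.000e-03 -1.000e-03 -1.928e+00] turn flipped [-0.     0.001  0.072]
```

View pics/w17.png

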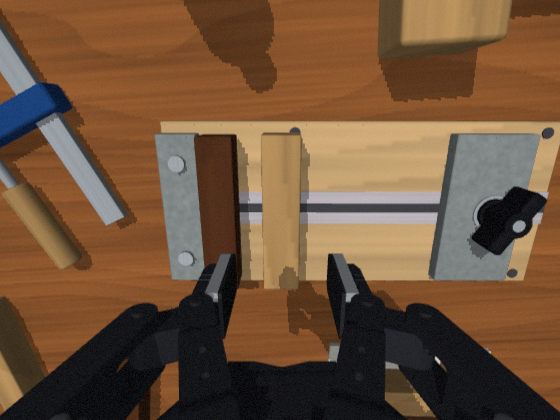

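Emit:
play_rows([
  [0,0,0,-0.25,-0.19,0,0.4],
  [0,0,0,-0.5,-0.38,0,0.4],
  [0,0,0,-0.75,-0.57,0,0.4],
  [0,0,0,-0.98,-0.74,0,0.4],
])

```text
time_s: 23.25
tool_pos: [564.1, 207.3, 154.8]
orientation: [3.14, -0.095, -0.009]
ft_force: [-0.0, 1.4, -1.1]
gripper_width: 51.5
```

Emit:
play_rows([
  [0,0,0.02,-0.25,-0.19,0,0.4],
  [0,0,0.05,-0.5,-0.38,0.1,0.4],
  [0,0,0.07,-0.75,-0.57,0.2,0.4],
  [0,0,0.07,-0.97,-0.75,0.4,0.4],
  [0,0,0.07,-0.97,-0.75,0.4,0.4],
  [0,0,0.07,-0.97,-0.75,0.4,0.4],
])

```text
time_s: 23.75
tool_pos: [452.4, 304.2, 106.2]
orientation: [3.128, -0.26, -0.012]
ft_force: [0.3, -1.0, -0.3]
gripper_width: 51.3
```

```bash
python3 wl.py w18 25 42 454 304 90; python3 to.py 454 304 80 -100; python3 scan.py top5
```

```text
t 23.75 pos [452.4 304.2 106.2] rv [ 3.128 -0.26  -0.012] F [ 0.3 -1.  -0.3] M [-0.03  0.01  0.08] w 51.3 q [-1.    0.89  0.58  1.93 -0.86  0.6  -1.58]
thing [ 451.3  303.3  139.9   33.6  -10.8   32.9 8541. ]
pos [455.2 302.7 107.5] yaw -99.7 F [ 0.3 -0.5  0.1] w 51.3 q7 -1.58 t 23.8
shift [-0.011 -0.01   0.229] turn same [0.002 0.002 0.004] turn flipped [-0.003  0.003 -1.996]
t 23.8 pos [455.2 302.7 107.5] rv [ 3.128 -0.265 -0.005] F [ 0.3 -0.5  0.1] M [-0.04 -0.05 -0.02] w 51.3 q [-1.    0.88  0.58  1.93 -0.86  0.6  -1.58]
strip 0.88 [678.5 166.1  48.8 138.2  30.9  -3.2 449. ]
strip 0.68 [452.3 303.7  33.8 138.8  34.2 -10.6 408. ]
strip 0.64 [676.4 111.2  50.7 138.6  32.5  -3.4 493. ]
strip 0.53 [ 444.5  -27.    53.4  139.6   64.1   83.8 1028. ]
strip 0.48 [572.  440.4  31.4  30.6  22.1 -81.9  68. ]
```

View pics/w18.png

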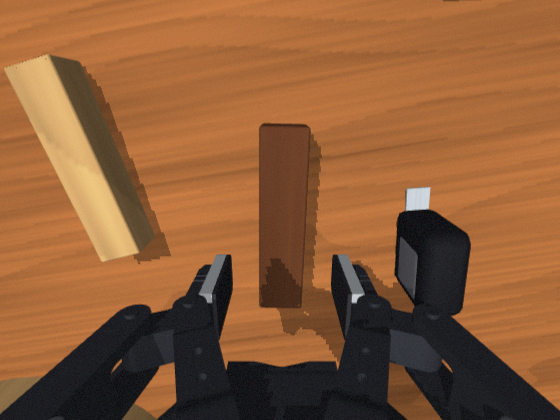

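Emit:
play_rows([
  [0,0,0.006,0,0,0.25,0.4],
  [0,0,0.006,0,0,0.5,0.4],
  [0,0,0.006,0,0,0.65,0.4],
  [0,0,0.006,0,0,0.65,0.4],
  [0,0,0.006,0,0,0.65,0.7],
  [0,0,0.006,0,0,0.65,0.9],
  [0,0,0.006,0,0,0.65,0.9],
  [0,0,0.006,0,0,0.65,0.9],
])

```text
time_s: 24.57
tool_pos: [457.3, 303.0, 32.1]
orientation: [-3.128, 0.283, -0.001]
ft_force: [-0.4, 0.6, -0.7]
gripper_width: 31.4
```

Emit:
play_rows([
  [0,0,0,0,0,-0.15,0.9],
  [0,0,0,0,0,-0.4,0.9],
  [0,0,0,0,0,-0.7,0.9],
  [0,0,0,0,0,-0.95,0.9],
  [0,0,0,0,0,-0.95,0.9],
])

```text
time_s: 24.98
tool_pos: [460.0, 303.8, 150.8]
orientation: [-3.123, 0.283, -0.012]
ft_force: [0.0, 0.6, -0.8]
gripper_width: 31.7
```

```bash
python3 to.py 674.5 57 110 -93.3; python3 - <<'E'
from h import *
im,d=imaging.get_image('wrist'); save('w19',im)
E
```

```text
pos [460.  303.8 150.8] yaw -100.3 F [ 0.   0.6 -0.8] w 31.7 q7 -1.66 t 25.0
shift [2.125 1.704 0.345] turn same [-0.004 -0.005 -0.078] turn flipped [-0.007  0.006  1.922]
```

View pics/w19.png

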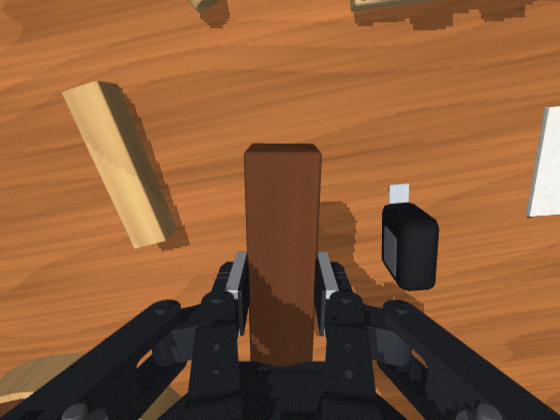

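Emit:
play_rows([
  [0,0,0,0.24,0.19,0,0.9],
  [0,0,0,0.48,0.38,0,0.9],
  [0,0,0,0.72,0.57,0,0.9],
  [0,0,0,0.95,0.76,0,0.9],
])

```text
time_s: 25.37
tool_pos: [552.6, 191.7, 144.0]
orientation: [3.129, -0.281, -0.004]
ft_force: [0.6, -0.1, -0.6]
gripper_width: 32.1
```

Emit:
play_rows([
  [0,0,-0.02,0.24,0.19,0,0.9],
  [0,0,-0.05,0.48,0.38,0,0.9],
  [0,0,-0.078,0.72,0.57,0.1,0.9],
  [0,0,-0.078,0.95,0.76,0.2,0.9],
  [0,0,-0.078,0.95,0.76,0.3,0.9],
  [0,0,-0.078,0.95,0.76,0.3,0.9],
])

```text
time_s: 25.87
tool_pos: [646.8, 79.4, 105.3]
orientation: [3.139, -0.098, -0.009]
ft_force: [-1.4, 0.9, -1.8]
gripper_width: 31.6
```

```bash
python3 to.py 678 56 70 -93.3; python3 - <<'E'
from h import *
im,d=imaging.get_image('wrist'); save('w20',im)
E
```

```text
pos [646.8  79.4 105.3] yaw -93.6 F [-1.4  0.9 -1.8] w 31.6 q7 -1.26 t 25.9
shift [0.274 0.178 0.293] turn same [ 0.001  0.004 -0.003] turn flipped [ 0.006 -0.002  1.997]
```

View pics/w20.png

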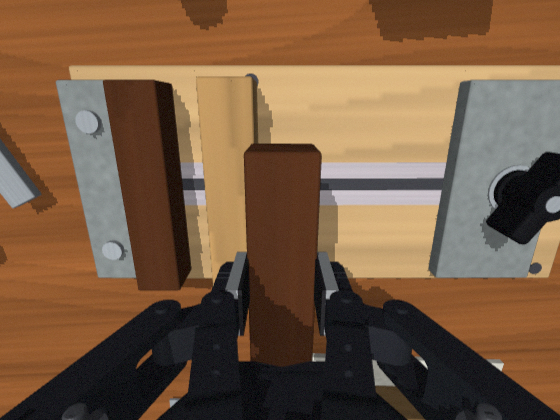

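Emit:
play_rows([
  [0,0,0,0.15,0.1,0,0.9],
  [0,0,0,0.265,0.17,0.05,0.9],
  [0,0,0,0.265,0.17,0.2,0.9],
  [0,0,0,0.265,0.17,0.3,0.9],
  [0,0,0,0.265,0.17,0.3,0.9],
  [0,0,0,0.265,0.17,0.3,0.9],
])

```text
time_s: 26.42
tool_pos: [677.0, 62.4, 71.7]
orientation: [-3.139, 0.088, 0.007]
ft_force: [-0.9, 0.2, -0.2]
gripper_width: 32.0
```

```bash
python3 to.py 678 56 50 -93.3; python3 - <<'E'
from h import *
im,d=imaging.get_image('wrist'); save('w21',im)
E
```

```text
pos [677.   62.4  71.7] yaw -93.2 F [-0.9  0.2 -0.2] w 32.0 q7 -1.24 t 26.4
shift [0.012 0.053 0.18 ] turn same [-0.001  0.003  0.001] turn flipped [-5.000e-03 -1.000e-03 -1.999e+00]
```

View pics/w21.png

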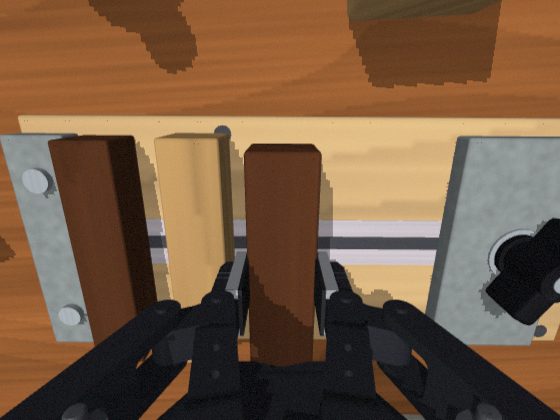

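Emit:
play_rows([
  [0,0,0,0.01,0.055,0,0.9],
  [0,0,0,0.01,0.055,0,0.9],
  [0,0,0,0.01,0.055,0.08,0.9],
  [0,0,0,0.01,0.055,0.14,0.9],
  [0,0,0,0.01,0.055,0.18,0.9],
  [0,0,0,0.01,0.055,0.18,0.9],
  [0,0,0,0.01,0.055,0.18,0.9],
])

```text
time_s: 27.05
tool_pos: [679.1, 53.8, 50.3]
orientation: [-3.14, 0.091, 0.003]
ft_force: [0.3, -0.5, -1.0]
gripper_width: 31.7
```

Emit:
play_rows([
  [0,0,0,0,0,0.005,0.5],
  [0,0,0,0,0,0.005,0.45],
  [0,0,0,0,0,0.005,0.45],
  [0,0,0,0,0,-0.3,0.45],
  [0,0,0,0,0,-0.6,0.45],
  [0,0,0,0,0,-0.9,0.45],
  [0,0,0,0,0,-0.9,0.45],
  [0,0,0,0,0,-0.9,0.45],
])

```text
time_s: 27.72
tool_pos: [681.3, 53.3, 161.8]
orientation: [-3.14, 0.09, -0.007]
ft_force: [-0.2, -0.5, -0.7]
gripper_width: 47.2
```

```bash
python3 wl.py w22 44 60 674 54 78; python3 scan.py top6; python3 to.py 517 435 110 -84
```

```text
t 27.72 pos [681.3  53.3 161.8] rv [-3.14   0.09  -0.007] F [-0.2 -0.5 -0.7] M [0.   0.   0.03] w 47.2 q [-0.43  0.94  0.6   1.47 -0.61  0.92 -1.28]
thing [ 6.726e+02  5.370e+01  1.394e+02  3.360e+01 -3.800e+00  5.080e+01
  6.179e+03]
t 27.77 pos [679.8  53.7 159.7] rv [-3.14  0.09  0.  ] F [-0.3  0.  -1. ] M [-0.03  0.01 -0.04] w 47.0 q [-0.43  0.94  0.59  1.47 -0.61  0.92 -1.28]
strip 0.84 [655.5  56.2  51.4 103.5  33.1  -3.8 388. ]
strip 0.62 [568.3 439.5  31.8  32.6  32.1 -78.5  95. ]
strip 0.49 [641.3 103.   50.4  78.4  26.9 -18.6 146. ]
pos [678.6  54.  157.6] yaw -93.3 F [-0.5 -0.1 -0.5] w 46.8 q7 -1.28 t 27.9
shift [-1.525 -3.092  0.404] turn same [-0.001  0.002 -0.103] turn flipped [4.000e-03 1.000e-03 1.897e+00]
```

View pics/w22.png

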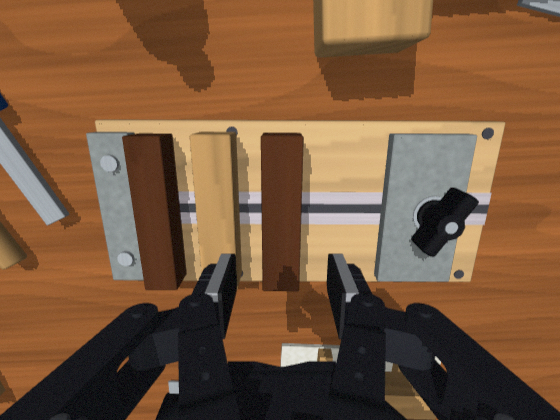

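Emit:
play_rows([
  [0,0,0,-0.15,-0.3,0,0.4],
  [0,0,0,-0.3,-0.6,0,0.4],
  [0,0,0,-0.45,-0.95,0,0.4],
])

```text
time_s: 28.12
tool_pos: [631.9, 166.5, 157.3]
orientation: [3.139, -0.096, -0.007]
ft_force: [0.6, 0.5, 0.3]
gripper_width: 51.1
```

Emit:
play_rows([
  [0,0,0,-0.15,-0.3,0,0.4],
  [0,0,0,-0.3,-0.6,0,0.4],
  [0,0,0,-0.45,-0.95,0,0.4],
])

```text
time_s: 28.37
tool_pos: [585.4, 280.9, 157.4]
orientation: [3.139, -0.092, -0.007]
ft_force: [0.2, 0.5, 0.1]
gripper_width: 51.0
```

Emit:
play_rows([
  [0,0,-0.03,-0.15,-0.3,0,0.4],
  [0,0,-0.06,-0.3,-0.6,0.1,0.4],
  [0,0,-0.1,-0.5,-0.95,0.2,0.4],
  [0,0,-0.1,-0.55,-0.95,0.3,0.4],
  [0,0,-0.1,-0.55,-0.95,0.3,0.4],
  [0,0,-0.1,-0.55,-0.95,0.3,0.4],
])

```text
time_s: 28.87
tool_pos: [526.2, 397.5, 120.9]
orientation: [3.135, 0.159, -0.008]
ft_force: [-0.5, -1.3, -0.8]
gripper_width: 51.3
```

```bash
python3 wl.py w23 25 42 515 435 90; python3 to.py 518 435 80 -84
```

```text
t 28.87 pos [526.2 397.5 120.9] rv [ 3.135  0.159 -0.008] F [-0.5 -1.3 -0.8] M [-0.08 -0.09  0.01] w 51.3 q [-1.    0.97  0.58  1.57 -0.67  0.82 -1.62]
thing [5.151e+02 4.344e+02 1.399e+02 3.200e+01 5.500e+00 3.090e+01 6.153e+03]
pos [528.4 395.9 122.3] yaw -84.4 F [ 0.9 -1.  -0.2] w 51.1 q7 -1.62 t 28.9
shift [-0.054 -0.333  0.352] turn same [ 0.001  0.001 -0.004] turn flipped [ 0.002 -0.002  1.996]
```

View pics/w23.png

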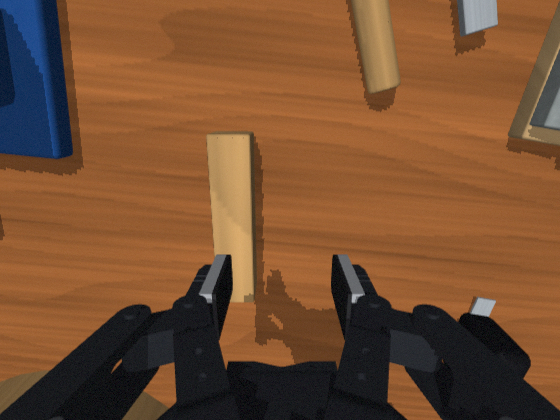

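Emit:
play_rows([
  [0,0,0,-0.06,-0.2,0.1,0.4],
  [0,0,-0.003,-0.07,-0.33,0.2,0.4],
  [0,0,-0.003,-0.07,-0.33,0.35,0.4],
  [0,0,-0.003,-0.07,-0.33,0.35,0.4],
  [0,0,-0.003,-0.07,-0.33,0.35,0.4],
])

```text
time_s: 29.33
tool_pos: [516.1, 434.7, 80.3]
orientation: [3.136, 0.162, -0.004]
ft_force: [0.5, -0.4, 0.5]
gripper_width: 51.1
```

```bash
python3 wl.py w24 25 42 515 435 90; python3 to.py 518 434.4 29 -84.5
```

```text
t 29.33 pos [516.1 434.7  80.3] rv [ 3.136  0.162 -0.004] F [ 0.5 -0.4  0.5] M [-0.05 -0.08 -0.02] w 51.1 q [-1.04  1.04  0.56  1.53 -0.7   0.79 -1.66]
thing [5.150e+02 4.345e+02 1.399e+02 3.170e+01 5.400e+00 3.090e+01 9.821e+03]
pos [517.  434.6  81.4] yaw -84.1 F [0.9 0.2 0.3] w 51.8 q7 -1.66 t 29.4
shift [0.008 0.002 0.437] turn same [0.001 0.    0.004] turn flipped [-1.000e-03  1.000e-03 -1.996e+00]
```

View pics/w24.png

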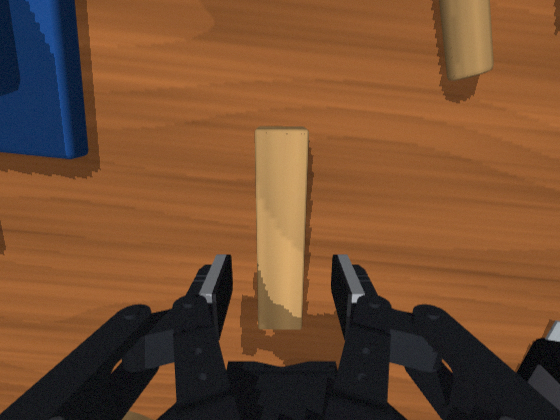

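Emit:
play_rows([
  [0,0,0.004,0.005,0,0.2,0.4],
  [0,0,0.004,0.005,0,0.38,0.4],
  [0,0,0.004,0.005,0,0.445,0.4],
  [0,0,0.004,0.005,0,0.445,0.4],
  [0,0,0.004,0.005,0,0.445,0.7],
  [0,0,0.004,0.005,0,0.445,0.9],
  [0,0,0.004,0.005,0,0.445,0.9],
  [0,0,0.004,0.005,0,0.445,0.9],
])

```text
time_s: 30.05
tool_pos: [517.8, 436.4, 29.8]
orientation: [-3.136, -0.153, -0.003]
ft_force: [-0.8, -0.9, 5.6]
gripper_width: 30.1
```

Emit:
play_rows([
  [0,0,0,0,0,-0.15,0.9],
  [0,0,0,0,0,-0.4,0.9],
  [0,0,0,0,0,-0.7,0.9],
  [0,0,0,0,0,-0.95,0.9],
  [0,0,0,0,0,-0.95,0.9],
])

```text
time_s: 30.47
tool_pos: [520.7, 437.7, 149.3]
orientation: [-3.132, -0.153, -0.015]
ft_force: [2.1, 1.0, -0.7]
gripper_width: 30.3
```

```bash
python3 to.py 674 0 110 -93.3; python3 - <<'E'
from h import *
im,d=imaging.get_image('wrist'); save('w25',im)
E
```

```text
pos [520.7 437.7 149.3] yaw -84.4 F [ 2.1  1.  -0.7] w 30.3 q7 -1.7 t 30.5
shift [0.912 3.757 0.315] turn same [-0.004 -0.006  0.099] turn flipped [ 0.009 -0.006 -1.901]
```

View pics/w25.png

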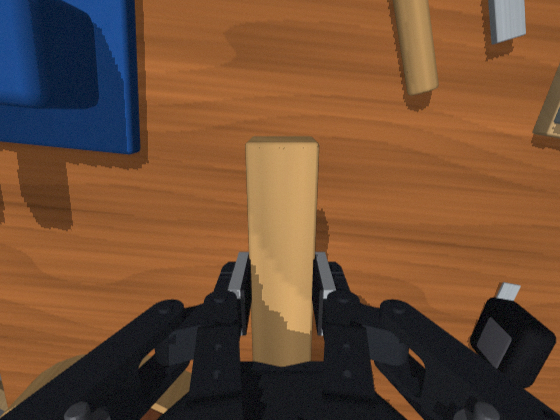

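Emit:
play_rows([
  [0,0,0,0.08,0.3,0,0.9],
  [0,0,0,0.15,0.6,0,0.9],
  [0,0,0,0.23,0.92,0,0.9],
])

```text
time_s: 30.77
tool_pos: [553.5, 329.1, 140.6]
orientation: [-3.137, -0.159, 0.005]
ft_force: [0.5, -0.1, -1.1]
gripper_width: 29.9
```

Emit:
play_rows([
  [0,0,0,0.08,0.3,0,0.9],
  [0,0,0,0.15,0.6,0,0.9],
  [0,0,0,0.23,0.92,0,0.9],
])

```text
time_s: 31.02
tool_pos: [592.1, 220.9, 140.5]
orientation: [-3.137, -0.156, 0.006]
ft_force: [1.3, -0.2, -1.1]
gripper_width: 30.1
```

Emit:
play_rows([
  [0,0,0,0.08,0.3,0,0.9],
  [0,0,0,0.15,0.6,0,0.9],
  [0,0,0,0.23,0.92,0,0.9],
])

```text
time_s: 31.27
tool_pos: [630.5, 113.8, 140.4]
orientation: [-3.137, -0.155, 0.006]
ft_force: [0.6, 1.1, -1.0]
gripper_width: 29.7
```

Emit:
play_rows([
  [0,0,0.03,0.06,0.3,0,0.9],
  [0,0,0.06,0.13,0.6,0.05,0.9],
  [0,0,0.1,0.2,0.9,0.1,0.9],
  [0,0,0.1,0.2,0.9,0.2,0.9],
  [0,0,0.1,0.2,0.9,0.2,0.9],
  [0,0,0.1,0.2,0.9,0.2,0.9],
])

```text
time_s: 31.77
tool_pos: [664.3, 10.1, 115.8]
orientation: [-3.139, 0.093, 0.008]
ft_force: [1.0, -0.4, -0.3]
gripper_width: 29.7
```

```bash
python3 to.py 673 0 70 -93.3; python3 - <<'E'
from h import *
im,d=imaging.get_image('wrist'); save('w26',im)
E
```

```text
pos [664.3  10.1 115.8] yaw -93.4 F [ 1.  -0.4 -0.3] w 29.7 q7 -1.18 t 31.8
shift [0.079 0.08  0.381] turn same [-0.001  0.003 -0.001] turn flipped [5.000e-03 1.000e-03 1.999e+00]
```

View pics/w26.png

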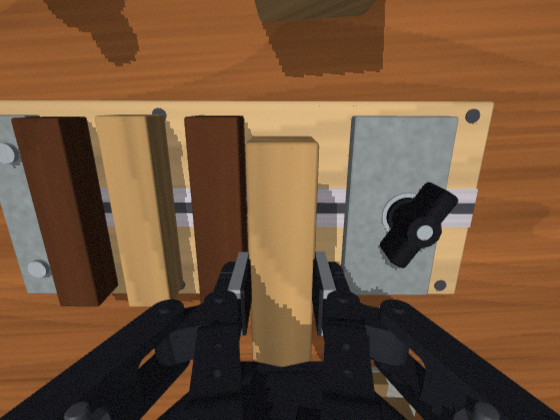

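Emit:
play_rows([
  [0,0,0,0.08,0.09,0,0.9],
  [0,0,0,0.08,0.09,0.1,0.9],
  [0,0,0,0.08,0.09,0.3,0.9],
  [0,0,0,0.08,0.09,0.38,0.9],
  [0,0,0,0.08,0.09,0.38,0.9],
  [0,0,0,0.08,0.09,0.38,0.9],
])

```text
time_s: 32.32
tool_pos: [673.9, -0.8, 71.3]
orientation: [-3.14, 0.091, 0.005]
ft_force: [-0.1, -0.7, -0.6]
gripper_width: 29.9
```

```bash
python3 to.py 673 0 49 -93.3; python3 - <<'E'
from h import *
im,d=imaging.get_image('wrist'); save('w27',im)
E
```

```text
pos [673.9  -0.8  71.3] yaw -93.3 F [-0.1 -0.7 -0.6] w 29.9 q7 -1.15 t 32.3
shift [-0.007 -0.006  0.186] turn same [-0.     0.002 -0.   ] turn flipped [0.003 0.    2.   ]
```

View pics/w27.png

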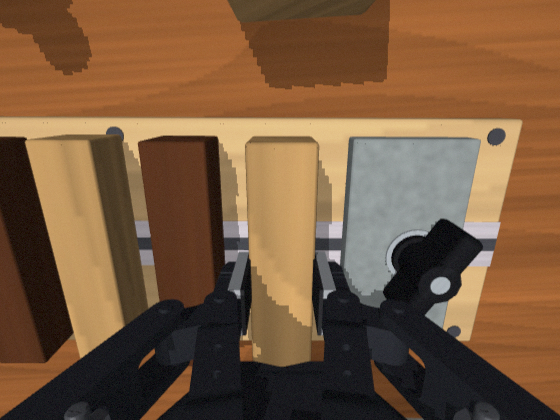

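Emit:
play_rows([
  [0,0,0,0,-0.005,0.07,0.9],
  [0,0,0,0,-0.005,0.14,0.9],
  [0,0,0,0,-0.005,0.19,0.9],
  [0,0,0,0,-0.005,0.19,0.9],
  [0,0,0,0,-0.005,0.19,0.9],
])

```text
time_s: 32.78
tool_pos: [674.4, -1.3, 48.7]
orientation: [-3.14, 0.093, 0.003]
ft_force: [-0.7, -0.0, -1.0]
gripper_width: 29.8
```

Emit:
play_rows([
  [0,0,0,0,0,0.01,0.5],
  [0,0,0,0,0,0.01,0.45],
  [0,0,0,0,0,0.01,0.45],
  [0,0,0,0,0,-0.3,0.45],
  [0,0,0,0,0,-0.6,0.45],
  [0,0,0,0,0,-0.9,0.45],
  [0,0,0,0,0,-0.9,0.45],
  [0,0,0,0,0,-0.9,0.45],
])

```text
time_s: 33.45
tool_pos: [676.6, -1.8, 160.2]
orientation: [3.14, -0.093, 0.007]
ft_force: [-0.9, 0.4, 0.1]
gripper_width: 47.1
```

```bash
python3 wl.py w28 44 60 669 0 75; python3 to.py 663 -79 120 57
```

```text
t 33.45 pos [676.6  -1.8 160.2] rv [ 3.14  -0.093  0.007] F [-0.9  0.4  0.1] M [-0.01  0.08  0.06] w 47.1 q [-0.35  0.93  0.58  1.5  -0.6   0.9  -1.2 ]
thing [ 6.718e+02 -1.700e+00  1.397e+02  3.170e+01 -3.500e+00  4.880e+01
  5.895e+03]
pos [675.   -1.2 158. ] yaw -93.4 F [ 0.6  1.2 -0.9] w 47.1 q7 -1.2 t 33.5
shift [-0.062  0.653  0.316] turn same [ 0.    -0.    -1.671] turn flipped [-0.    -0.     0.329]
```

View pics/w28.png

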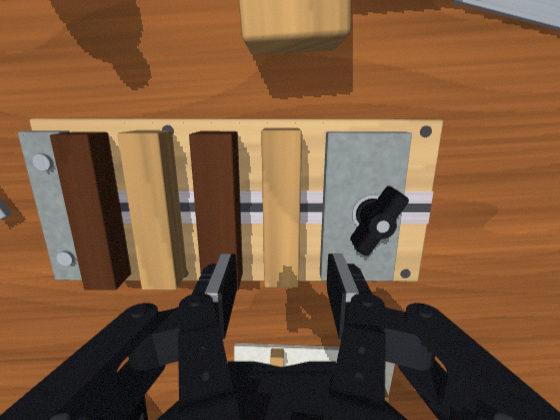

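```bash
python3 - <<'E'
from m import *
c=cal('wrist'); im,d=imaging.get_image('wrist'); d=clean(d); P=cloud('wrist',d,c); Z=P[...,2]
k=(np.hypot(P[...,0]-663,P[...,1]+80)<45)&(Z>54)&(Z<75)&(d>0)
rect(P,d,k,'knob',1); Q=P[k]
w,V=np.linalg.eigh(np.cov(Q[:,:2].T)); print(Q.mean(0).round(1),'ang',np.degrees(np.arctan2(V[1,1],V[0,1])),w**.5)
j=(np.hypot(P[...,0]-663,P[...,1]+70)<90)&(Z>26)&(Z<38)&(P[...,1]<-25)
rect(P,d,j,'jaw',3)
E
```

```text
knob [ 664.4  -81.5   57.2   22.3  -45.    65.8 1690. ]
[666.3 -80.4  64.5] ang 146.27886890402428 [ 5.05569944 15.37426612]
jaw [ 6.642e+02 -7.450e+01  1.403e+02  7.030e+01 -3.600e+00  3.280e+01
  9.060e+03]
```

Emit:
play_rows([
  [0,0,-0.08,-0.05,0.3,0,0.45],
  [0,0,-0.16,-0.1,0.6,0,0.45],
  [0,0,-0.24,-0.1,0.66,0,0.45],
  [0,0,-0.32,-0.1,0.66,0,0.45],
  [0,0,-0.4,-0.1,0.66,0,0.45],
  [0,0,-0.48,-0.1,0.66,0,0.45],
  [0,0,-0.56,-0.1,0.66,0,0.45],
  [0,0,-0.63,-0.1,0.66,0,0.45],
])

```text
time_s: 34.22
tool_pos: [656.9, -79.2, 155.3]
orientation: [-2.801, -1.417, 0.006]
ft_force: [-0.0, -0.6, -0.0]
gripper_width: 46.7
```

Emit:
play_rows([
  [0,0,-0.08,0,0,0,0.45],
  [0,0,-0.16,0,0,0,0.45],
  [0,0,-0.24,0,0,0,0.45],
  [0,0,-0.32,0,0,0,0.45],
  [0,0,-0.4,0,0,0,0.45],
  [0,0,-0.48,0,0,0,0.45],
  [0,0,-0.56,0,0,0,0.45],
  [0,0,-0.63,0,0,0,0.45],
])

```text
time_s: 34.88
tool_pos: [656.9, -79.3, 155.3]
orientation: [-1.791, -2.576, 0.003]
ft_force: [-0.3, 0.5, 0.4]
gripper_width: 46.7
```

```bash
python3 to.py 662.5 -80.8 110 57
```

```text
pos [656.9 -79.3 155.3] yaw 20.4 F [-0.3  0.5  0.4] w 46.7 q7 0.42 t 34.9
shift [-0.029  0.041  0.377] turn same [-0.002 -0.002 -0.407] turn flipped [-0.003  0.003  1.593]
```

Emit:
play_rows([
  [0,0,-0.08,-0.03,0.04,0.1,0.45],
  [0,0,-0.16,-0.03,0.04,0.2,0.45],
  [0,0,-0.24,-0.03,0.04,0.3,0.45],
  [0,0,-0.32,-0.03,0.04,0.37,0.45],
  [0,0,-0.4,-0.03,0.04,0.37,0.45],
  [0,0,-0.407,-0.03,0.04,0.37,0.45],
  [0,0,-0.407,-0.03,0.04,0.37,0.45],
])

```text
time_s: 35.47
tool_pos: [662.9, -81.3, 111.4]
orientation: [-0.904, -3.005, -0.0]
ft_force: [0.6, 0.6, -0.2]
gripper_width: 46.9
```

```bash
python3 to.py 662.5 -80.8 56 57;  python3 - <<'E'
from h import *
im,d=imaging.get_image('wrist'); save('w29',im)
E
```

```text
pos [662.9 -81.3 111.4] yaw 56.5 F [ 0.6  0.6 -0.2] w 46.9 q7 0.88 t 35.5
shift [0.003 0.002 0.462] turn same [-0.001 -0.002 -0.006] turn flipped [-4.000e-03  1.000e-03  1.994e+00]
```

View pics/w29.png

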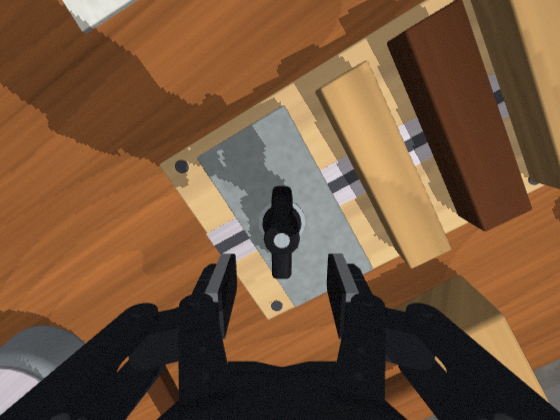

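Emit:
play_rows([
  [0,0,0,0,0,0.2,0.45],
  [0,0,0,0,0,0.4,0.45],
  [0,0,0,0,0,0.45,0.45],
  [0,0,0,0,0,0.45,0.45],
  [0,0,0,0,0,0.45,0.8],
  [0,0,0,0,0,0.45,1],
  [0,0,0,0,0,0.45,1],
  [0,0,0,0,0,0.45,1],
])

```text
time_s: 36.18
tool_pos: [664.6, -81.6, 60.4]
orientation: [0.903, 3.008, 0.0]
ft_force: [-0.7, -0.1, 6.6]
gripper_width: 11.7
```

```bash
python3 -c "
from h import *
st()"; python3 to.py 668.2 19.2 56 57
```

```text
t 36.18 pos [664.6 -81.6  60.4] rv [0.903 3.008 0.   ] F [-0.7 -0.1  6.6] M [ 0.03  0.23 -0.07] w 11.7 q [ 0.13  0.98 -0.14  1.54  0.2   0.64  0.87]
pos [664.6 -81.6  60.4] yaw 56.6 F [-0.7 -0.1  6.6] w 11.7 q7 0.87 t 36.2
shift [0.437 0.717 0.037] turn same [ 0.     0.001 -0.004] turn flipped [ 1.000e-03 -0.000e+00  1.996e+00]
```

Emit:
play_rows([
  [0,0,0,0.03,0.05,0,1],
  [0,0,0,0.06,0.1,0,1],
  [0,0,0,0.09,0.16,0,1],
  [0,0,0,0.12,0.21,0,1],
  [0,0,0,0.15,0.26,0,1],
  [0,0,0,0.18,0.31,0,1],
  [0,0,0,0.21,0.365,0,1],
  [0,0,0,0.24,0.42,0,1],
])

```text
time_s: 36.85
tool_pos: [668.1, -25.9, 60.5]
orientation: [0.904, 3.007, -0.005]
ft_force: [-1.7, -3.9, 7.3]
gripper_width: 11.1
```

Emit:
play_rows([
  [0,0,0,0.02,0.035,0,1],
  [0,0,0,0.04,0.07,0,1],
  [0,0,0,0.06,0.105,0,1],
  [0,0,0,0.08,0.14,0,1],
  [0,0,0,0.1,0.175,0,1],
  [0,0,0,0.1,0.175,0,1],
])

```text
time_s: 37.35
tool_pos: [669.6, -0.2, 60.4]
orientation: [0.902, 3.008, -0.002]
ft_force: [-1.5, -2.2, 6.5]
gripper_width: 11.7
```

```bash
python3 -c "
from h import *
st()
im,d=imaging.get_image('wrist'); save('w30',im)"
```

```text
t 37.35 pos [ 6.696e+02 -2.000e-01  6.040e+01] rv [ 9.020e-01  3.008e+00 -2.000e-03] F [-1.5 -2.2  6.5] M [-0.38  0.35 -0.04] w 11.7 q [-0.    0.98 -0.13  1.54  0.18  0.64  0.77]
```

View pics/w30.png

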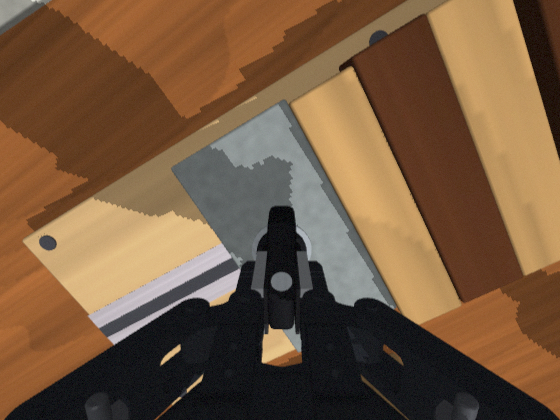

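Emit:
play_rows([
  [0,0,0,0.01,0.018,0,1],
  [0,0,0,0.02,0.036,0,1],
  [0,0,0,0.03,0.054,0,1],
  [0,0,0,0.04,0.072,0,1],
  [0,0,0,0.05,0.087,0,1],
  [0,0,0,0.05,0.087,0,1],
])

```text
time_s: 37.9
tool_pos: [670.3, 10.7, 60.4]
orientation: [0.903, 3.008, -0.004]
ft_force: [-1.1, -2.9, 6.7]
gripper_width: 11.4
```

Emit:
play_rows([
  [0,0,0,0.01,0.017,0,1],
  [0,0,0,0.02,0.035,0,1],
  [0,0,0,0.02,0.035,0,1],
])

```text
time_s: 38.15
tool_pos: [670.4, 12.3, 60.4]
orientation: [0.905, 3.006, -0.01]
ft_force: [-2.1, -6.9, 7.3]
gripper_width: 11.4
```

Emit:
play_rows([
  [0,0,0,0.01,0.017,0,1],
  [0,0,0,0.02,0.035,0,1],
  [0,0,0,0.02,0.035,0,1],
  [0,0,0,0.02,0.035,0,1],
])

```text
time_s: 38.48
tool_pos: [670.4, 12.5, 60.4]
orientation: [0.909, 3.005, -0.019]
ft_force: [-1.9, -13.1, 8.1]
gripper_width: 11.5
```

```bash
python3 -c "
from h import *
st()
im,d=imaging.get_image('wrist'); save('w31',im)"; python3 scan.py top7
```

```text
t 38.48 pos [670.4  12.5  60.4] rv [ 0.909  3.005 -0.019] F [ -1.9 -13.1   8.1] M [-2.84  0.45  0.11] w 11.5 q [-0.04  0.98 -0.11  1.53  0.18  0.64  0.74]
t 38.53 pos [670.5  12.5  60.5] rv [ 0.909  3.005 -0.019] F [ -2.4 -13.2   8.5] M [-2.8   0.46  0.1 ] w 11.3 q [-0.04  0.98 -0.11  1.53  0.18  0.64  0.74]
strip 0.77 [678.2 169.   48.7 138.2  30.6  -2.9 444. ]
strip 0.7 [437.9 -89.   52.9  60.6  14.5  -8.2  82. ]
strip 0.69 [675.2 105.1  51.5 139.7  34.6  -4.6 512. ]
strip 0.59 [678.2 137.2  50.6 140.1  32.5  -3.5 474. ]
strip 0.54 [697.   77.6  50.8  89.3  29.    4.2 153. ]
```

View pics/w31.png

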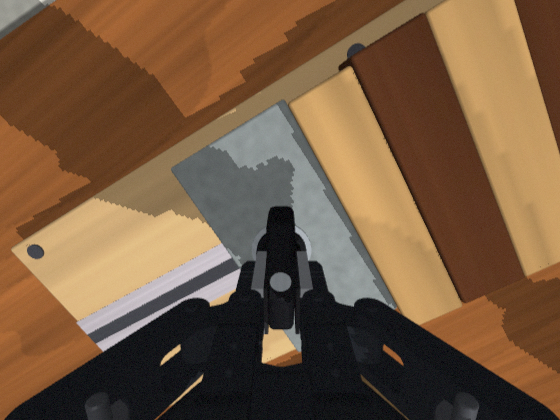

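View pics/top7.png

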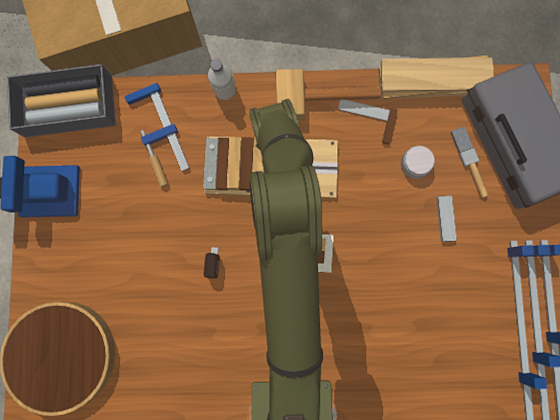

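Emit:
play_rows([
  [0,0,0.07,0,0,0,1],
  [0,0,0.14,0,0,0,1],
  [0,0,0.21,0,0,0,1],
  [0,0,0.28,0,0,0,1],
  [0,0,0.35,0,0,0,1],
  [0,0,0.42,0,0,0,1],
  [0,0,0.49,0,0,0,1],
  [0,0,0.56,0,0,0,1],
])

```text
time_s: 39.3
tool_pos: [668.9, 11.5, 60.4]
orientation: [2.106, 2.323, -0.019]
ft_force: [-5.4, -14.4, 10.2]
gripper_width: 11.6
```

Emit:
play_rows([
  [0,0,0.07,0,0,0,1],
  [0,0,0.14,0,0,0,1],
  [0,0,0.21,0,0,0,1],
  [0,0,0.28,0,0,0,1],
  [0,0,0.35,0,0,0,1],
  [0,0,0.42,0,0,0,1],
  [0,0,0.49,0,0,0,1],
  [0,0,0.56,0,0,0,1],
])

```text
time_s: 39.97
tool_pos: [667.1, 12.1, 60.6]
orientation: [2.893, 1.204, -0.016]
ft_force: [-9.2, -13.0, 11.7]
gripper_width: 11.6
```

```bash
python3 to.py 670 12 60 -49; python3 -c "
from h import *
st()"
```

```text
pos [667.1  12.1  60.6] yaw -44.8 F [ -9.2 -13.   11.7] w 11.6 q7 -0.49 t 40.0
shift [0.016 0.018 0.005] turn same [0.003 0.008 0.047] turn flipped [-0.012  0.004 -1.953]
t 39.97 pos [667.1  12.1  60.6] rv [ 2.893  1.204 -0.016] F [ -9.2 -13.   11.7] M [-2.91  2.09  0.13] w 11.6 q [-0.26  1.01  0.34  1.55 -0.45  0.66 -0.49]
```

Emit:
play_rows([
  [0,0,0.05,0,0,0,1],
  [0,0,0.1,0,0,0,1],
  [0,0,0.13,0,0,0,1],
  [0,0,0.13,0,0,0,1],
])

```text
time_s: 40.3
tool_pos: [666.9, 12.4, 60.6]
orientation: [2.994, 0.917, -0.016]
ft_force: [-10.7, -14.8, 13.4]
gripper_width: 11.6
```

```bash
python3 to.py 670 12 60 -49; python3 -c "
from h import *
st()"
```

```text
pos [666.9  12.4  60.6] yaw -56.0 F [-10.7 -14.8  13.4] w 11.6 q7 -0.64 t 40.3
shift [0.02  0.017 0.005] turn same [ 0.004  0.009 -0.077] turn flipped [ 0.013 -0.006  1.923]
t 40.3 pos [666.9  12.4  60.6] rv [ 2.994  0.917 -0.016] F [-10.7 -14.8  13.4] M [-3.05  2.19  1.5 ] w 11.6 q [-0.29  1.02  0.39  1.55 -0.51  0.68 -0.64]
```

Emit:
play_rows([
  [0,0,0,0,0,0,0.5],
  [0,0,0,0,0,0,0.4],
  [0,0,0,0,0,0,0.4],
  [0,0,0,0,0,-0.3,0.4],
  [0,0,0,0,0,-0.6,0.4],
  [0,0,0,0,0,-0.85,0.4],
  [0,0,0,0,0,-0.85,0.4],
  [0,0,0,0,0,-0.85,0.4],
])

```text
time_s: 40.97
tool_pos: [672.1, 23.6, 163.0]
orientation: [-3.002, -0.924, -0.006]
ft_force: [-0.7, 0.0, -1.7]
gripper_width: 51.0
```

```bash
python3 - <<'E'
from m import *
s=st(); c=cal('wrist'); im,d=imaging.get_image('wrist'); save('w32',im); d=clean(d); P=cloud('wrist',d,c); Z=P[...,2]
k=(np.hypot(P[...,0]-670,P[...,1]-12)<40)&(Z>54)&(Z<75)&(d>150)
rect(P,d,k,'knob',1); Q=P[k]
w,V=np.linalg.eigh(np.cov(Q[:,:2].T)); print(Q.mean(0).round(1),'ang',np.degrees(np.arctan2(V[1,1],V[0,1])),w**.5)
im,d=imaging.get_image('top'); save('top8',im)
E
python3 to.py 517 -426 150 -88
```

```text
t 40.97 pos [672.1  23.6 163. ] rv [-3.002 -0.924 -0.006] F [-0.7  0.  -1.7] M [-0.03  0.05 -0.  ] w 51.0 q [-0.33  0.89  0.45  1.5  -0.47  0.85 -0.69]
knob [ 670.4   13.4   57.    22.2   49.4   66.1 1332. ]
[671.9  14.7  65.6] ang -141.17665337400854 [ 4.84607003 15.45915966]
pos [669.8  23.7 160. ] yaw -55.8 F [ 0.   0.4 -0.8] w 51.1 q7 -0.69 t 41.1
shift [-3.16   2.383  0.08 ] turn same [-0.002  0.001  0.358] turn flipped [-0.002 -0.002 -1.642]
```

View pics/w32.png

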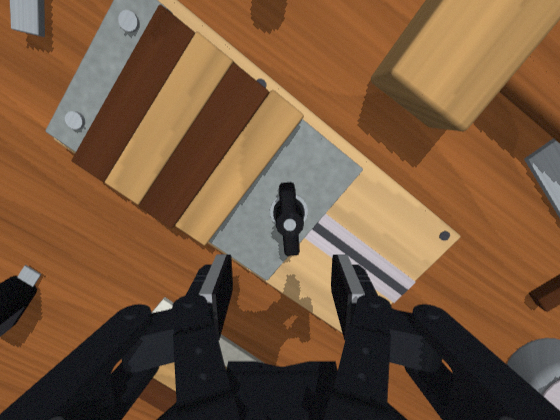

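Emit:
play_rows([
  [0,0,0,-0.26,0.2,0,0.4],
  [0,0,0,-0.52,0.39,0,0.4],
  [0,0,0,-0.79,0.6,0,0.4],
])

```text
time_s: 41.32
tool_pos: [631.1, -89.3, 158.8]
orientation: [-2.999, -0.927, 0.006]
ft_force: [0.7, -1.4, 0.6]
gripper_width: 51.2
```

Emit:
play_rows([
  [0,0,0,-0.26,0.2,0,0.4],
  [0,0,0,-0.52,0.39,0,0.4],
  [0,0,0,-0.79,0.6,0,0.4],
])

```text
time_s: 41.57
tool_pos: [592.8, -203.2, 159.0]
orientation: [-2.999, -0.923, 0.005]
ft_force: [0.9, -0.1, -0.0]
gripper_width: 50.9
```

Emit:
play_rows([
  [0,0,0,-0.26,0.2,0,0.4],
  [0,0,0,-0.52,0.39,0,0.4],
  [0,0,0,-0.79,0.6,0,0.4],
])

```text
time_s: 41.82
tool_pos: [554.9, -316.0, 159.0]
orientation: [-2.999, -0.923, 0.004]
ft_force: [0.4, -0.8, 0.9]
gripper_width: 51.4
```

Emit:
play_rows([
  [0,0,0.08,-0.26,0.2,0,0.4],
  [0,0,0.16,-0.52,0.39,0.1,0.4],
  [0,0,0.24,-0.75,0.58,0.2,0.4],
  [0,0,0.32,-0.75,0.58,0.3,0.4],
  [0,0,0.36,-0.75,0.58,0.4,0.4],
  [0,0,0.36,-0.75,0.58,0.4,0.4],
  [0,0,0.36,-0.75,0.58,0.4,0.4],
])

```text
time_s: 42.4
tool_pos: [520.2, -422.5, 110.7]
orientation: [-3.138, -0.052, 0.007]
ft_force: [-0.7, -0.5, 0.3]
gripper_width: 51.5
```

```bash
python3 wl.py w33 15 32 517 -426 90; python3 to.py 519 -426 80 -88
```

```text
t 42.4 pos [ 520.2 -422.5  110.7] rv [-3.138 -0.052  0.007] F [-0.7 -0.5  0.3] M [-0.01  0.01  0.05] w 51.5 q [ 0.38  0.97  0.48  1.53 -0.56  0.79 -0.45]
thing [ 5.156e+02 -4.280e+02  1.199e+02  3.610e+01  1.900e+00  2.130e+01
  6.785e+03]
pos [ 520.9 -423.   111.9] yaw -88.1 F [-0.  -0.3 -0.3] w 51.2 q7 -0.45 t 42.5
shift [-0.016  0.025  0.266] turn same [-0.001  0.001 -0.001] turn flipped [0.002 0.002 1.999]
```

View pics/w33.png

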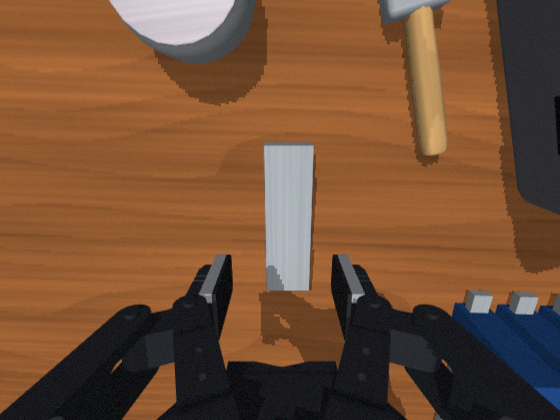

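Emit:
play_rows([
  [0,0,0,-0.02,0.04,0.2,0.4],
  [0,0,0,-0.02,0.04,0.45,0.4],
  [0,0,0,-0.02,0.04,0.7,0.4],
  [0,0,0,-0.02,0.04,0.8,0.4],
  [0,0,0,-0.02,0.04,0.8,0.4],
  [0,0,0,-0.02,0.04,0.8,0.4],
])

```text
time_s: 42.95
tool_pos: [518.8, -429.1, 17.5]
orientation: [3.141, 0.05, -0.001]
ft_force: [-0.3, 0.3, 1.0]
gripper_width: 50.7
```

Emit:
play_rows([
  [0,0,0,0,0,0,0.7],
  [0,0,0,0,0,0,0.9],
  [0,0,0,0,0,0,0.9],
  [0,0,0,0,0,0,0.9],
])

```text
time_s: 43.28
tool_pos: [519.6, -428.8, 19.4]
orientation: [-3.141, -0.049, -0.002]
ft_force: [-1.3, 3.1, 6.7]
gripper_width: 34.4
```

Emit:
play_rows([
  [0,0,0,0,0,-0.15,0.9],
  [0,0,0,0,0,-0.4,0.9],
  [0,0,0,0,0,-0.7,0.9],
  [0,0,0,0,0,-1,0.9],
  [0,0,0,0,0,-1,0.9],
])

```text
time_s: 43.7
tool_pos: [521.3, -433.4, 145.2]
orientation: [3.131, 0.047, 0.013]
ft_force: [1.4, -2.3, -5.6]
gripper_width: 34.4
```

```bash
python3 to.py 674 100 150 -3.4; python3 - <<'E'
from h import *
im,d=imaging.get_image('wrist'); save('w34',im)
E
```

```text
pos [ 521.3 -433.4  145.2] yaw -88.3 F [ 1.4 -2.3 -5.6] w 34.4 q7 -0.46 t 43.7
shift [ 1.407 -4.403 -0.076] turn same [ 0.009  0.001 -0.943] turn flipped [ 1.000e-03 -1.000e-02  1.057e+00]
```

View pics/w34.png

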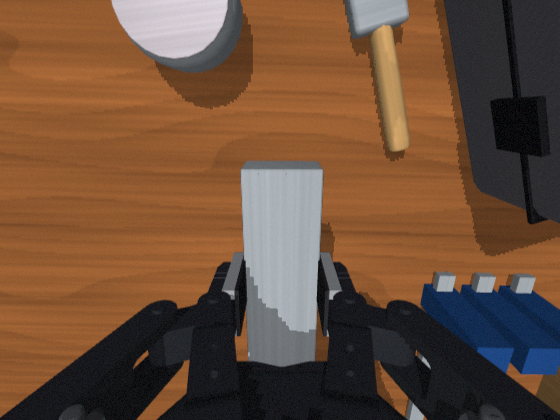

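Emit:
play_rows([
  [0,0,0,0.05,-0.25,0,0.9],
  [0,0,0,0.15,-0.55,0,0.9],
  [0,0,0,0.25,-0.85,0,0.9],
  [0,0,0,0.27,-0.95,0,0.9],
])

```text
time_s: 44.08
tool_pos: [549.8, -303.1, 133.7]
orientation: [-3.129, -0.06, 0.005]
ft_force: [1.8, 2.2, -8.7]
gripper_width: 34.4
```

Emit:
play_rows([
  [0,0,0,0.09,-0.3,0,0.9],
  [0,0,0,0.18,-0.6,0,0.9],
  [0,0,0,0.27,-0.95,0,0.9],
])

```text
time_s: 44.33
tool_pos: [574.8, -200.1, 135.3]
orientation: [3.141, 0.045, -0.006]
ft_force: [1.5, -0.1, -7.2]
gripper_width: 34.1
```

Emit:
play_rows([
  [0,0,0,0.09,-0.3,0,0.9],
  [0,0,0,0.18,-0.6,0,0.9],
  [0,0,0,0.27,-0.95,0,0.9],
])

```text
time_s: 44.58
tool_pos: [603.5, -86.2, 135.2]
orientation: [3.141, 0.046, -0.006]
ft_force: [0.2, -0.7, -6.6]
gripper_width: 34.4
```

Emit:
play_rows([
  [0,0,-0.07,0.09,-0.25,0,0.9],
  [0,0,-0.14,0.18,-0.5,0,0.9],
  [0,0,-0.21,0.27,-0.75,0,0.9],
  [0,0,-0.28,0.27,-0.95,0,0.9],
  [0,0,-0.35,0.27,-0.95,0,0.9],
  [0,0,-0.42,0.27,-0.95,0,0.9],
  [0,0,-0.49,0.27,-0.95,0,0.9],
  [0,0,-0.55,0.27,-0.95,0,0.9],
])

```text
time_s: 45.25
tool_pos: [631.8, 27.7, 134.9]
orientation: [-2.827, -1.366, 0.007]
ft_force: [0.8, -0.6, -8.1]
gripper_width: 34.3
```

```bash
python3 to.py 677 122.5 120 -3.4
```

```text
pos [631.8  27.7 134.9] yaw -38.4 F [ 0.8 -0.6 -8.1] w 34.3 q7 -0.43 t 45.2
shift [ 0.853 -0.195  0.122] turn same [-0.003  0.001 -0.389] turn flipped [0.002 0.004 1.611]
```

Emit:
play_rows([
  [0,0,-0.07,0.28,-0.07,0,0.9],
  [0,0,-0.14,0.56,-0.13,0,0.9],
  [0,0,-0.21,0.85,-0.195,0,0.9],
  [0,0,-0.28,0.85,-0.195,0.1,0.9],
  [0,0,-0.35,0.85,-0.195,0.13,0.9],
  [0,0,-0.39,0.85,-0.195,0.13,0.9],
  [0,0,-0.39,0.85,-0.195,0.13,0.9],
])

```text
time_s: 45.83
tool_pos: [676.8, 121.2, 118.3]
orientation: [-2.286, -2.148, 0.008]
ft_force: [0.2, -0.6, -7.6]
gripper_width: 34.3
```

```bash
python3 to.py 677 122.5 85 -3.4; python3 - <<'E'
from h import *
im,d=imaging.get_image('wrist'); save('w35',im)
E
```

```text
pos [676.8 121.2 118.3] yaw -3.6 F [ 0.2 -0.6 -7.6] w 34.3 q7 -0.12 t 45.8
shift [0.012 0.003 0.278] turn same [-0.004  0.001 -0.002] turn flipped [1.000e-03 7.000e-03 1.998e+00]
```

View pics/w35.png

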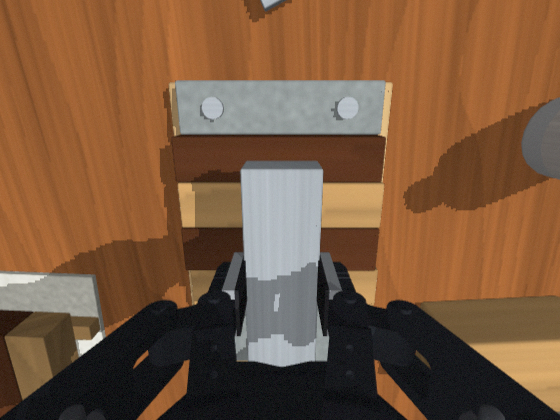

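Emit:
play_rows([
  [0,0,0,0.01,0,0.15,0.9],
  [0,0,0,0.01,0,0.28,0.9],
  [0,0,0,0.01,0,0.36,0.9],
  [0,0,0,0.01,0,0.37,0.9],
  [0,0,0,0.01,0,0.38,0.9],
  [0,0,0,0.01,0,0.38,0.9],
])

```text
time_s: 46.38
tool_pos: [679.5, 122.6, 75.9]
orientation: [-2.292, -2.148, 0.0]
ft_force: [0.9, 0.2, -6.8]
gripper_width: 34.2
```

Emit:
play_rows([
  [0,0,0,0,0,0.015,0.9],
  [0,0,0,0,0,0.03,0.9],
  [0,0,0,0,0,0.04,0.9],
  [0,0,0,0,0,0.04,0.9],
])

```text
time_s: 46.72
tool_pos: [679.4, 122.8, 71.1]
orientation: [-2.291, -2.149, 0.0]
ft_force: [-0.5, -0.2, -6.7]
gripper_width: 34.7
```

Emit:
play_rows([
  [0,0,0,0,0,0.01,0.9],
  [0,0,0,0,0,0.02,0.9],
  [0,0,0,0,0,0.02,0.9],
])

```text
time_s: 46.97
tool_pos: [679.4, 122.9, 70.9]
orientation: [-2.291, -2.149, -0.0]
ft_force: [-4.6, -0.1, 8.0]
gripper_width: 34.3
```

Contact. Release and rise.

Emit:
play_rows([
  [0,0,0,0,0,0,0.6],
  [0,0,0,0,0,0,0.4],
  [0,0,0,0,0,0,0.4],
  [0,0,0,0,0,0,0.4],
  [0,0,0,0,0,-0.3,0.4],
  [0,0,0,0,0,-0.6,0.4],
  [0,0,0,0,0,-0.9,0.4],
  [0,0,0,0,0,-0.9,0.4],
])

```text
time_s: 47.63
tool_pos: [684.9, 122.9, 184.9]
orientation: [2.286, 2.143, 0.019]
ft_force: [1.3, 0.3, 0.5]
gripper_width: 51.0
```

Emit:
play_rows([
  [0,0,0,-0.3,0,-0.1,0.4],
  [0,0,0,-0.6,-0.3,-0.2,0.4],
  [0,0,0,-0.6,-0.6,-0.3,0.4],
  [0,0,0,-0.6,-0.9,-0.4,0.4],
  [0,0,0,-0.6,-0.9,-0.4,0.4],
  [0,0,0,-0.6,-0.9,-0.4,0.4],
])

```text
time_s: 48.13
tool_pos: [565.3, 57.7, 225.5]
orientation: [-2.29, -2.148, 0.001]
ft_force: [0.8, 0.4, 0.8]
gripper_width: 51.2
```

```bash
python3 - <<'E'
from m import *
st()
c=cal('wrist'); im,d=imaging.get_image('wrist'); save('w36',im); d=clean(d); P=cloud('wrist',d,c); Z=P[...,2]
rect(P,d,(Z>62)&(Z<85)&(d>150)&(np.hypot(P[...,0]-676,P[...,1]-119)<70),'caul',3)
im,d=imaging.get_image('side'); save('side9',im)
im,d=imaging.get_image('top'); save('top9',im); d=clean(d); P=cloud('top',d); P[...,0]+=7; P[...,2]+=1.8; Z=P[...,2]
for n,(x,y) in {'tape':(406,199),'wax':(670,-356)}.items():
    rect(P,d,(Z>40)&(Z<70)&(np.hypot(P[...,0]-x,P[...,1]-y)<60),n,1)
E
```

```text
t 48.13 pos [565.3  57.7 225.5] rv [-2.290e+00 -2.148e+00  1.000e-03] F [0.8 0.4 0.8] M [ 0.06 -0.04  0.  ] w 51.2 q [-0.31  0.64  0.22  1.77 -0.2   0.75 -0.05]
caul [ 679.7  117.7  119.5   36.8   86.2   72.7 5992. ]Traceback (most recent call last):
  File "<stdin>", line 8, in <module>
  File "m.py", line 18, in rect
    i=1+np.argmax(s[1:,4]); Q=P[(lab==i)&(m0>0)]
        ~~~~~~~~~^^^^^^^^^
    return _wrapfunc(a, 'argmax', axis=axis, out=out, **kwds)
    return bound(*args, **kwds)
ValueError: attempt to get argmax of an empty sequence
```

View pics/w36.png

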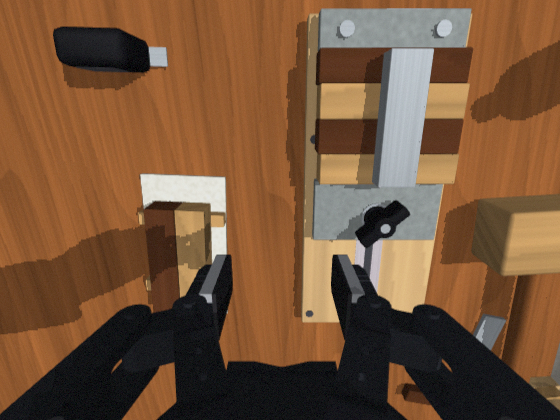

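View pics/side9.png

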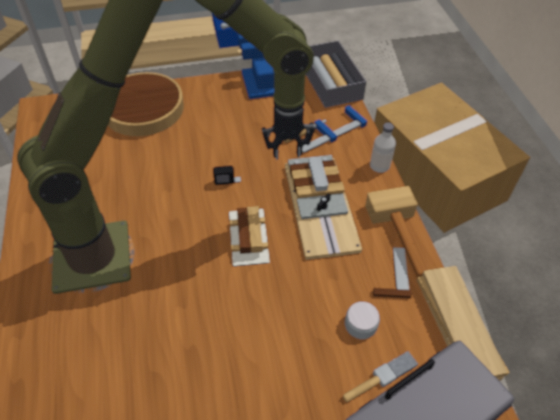

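```bash
python3 - <<'E'
from m import *
c=cal('wrist'); im,d=imaging.get_image('wrist'); d=clean(d); P=cloud('wrist',d,c); Z=P[...,2]
a=np.radians(-3.4); jx=np.array([np.cos(a),np.sin(a)]); jy=np.array([-jx[1],jx[0]])
o=np.array([680.5,182.4])
U=(P[...,:2]-o)@jx; S=-(P[...,:2]-o)@jy
ok=(d>150)&(abs(U)<90)
for lo,hi in ((-60,-35),(35,60)):
    b=ok&(U>lo)&(U<hi)
    t=b&(Z>45)&(Z<56); j=b&(Z>30)&(Z<37)&(S>100)
    print('row S',np.percentile(S[t],[0.5,99.5]).round(1),'jaw S',np.percentile(S[j],[0.5,99.5]).round(1))
h=im.astype(float)
for k in range(4):
    s0=32*k+6; b=ok&(S>s0)&(S<s0+20)&(Z>45)&(Z<56); print(k,'U range',np.percentile(U[b],[0.5,99.5]).round(1),'z',np.median(Z[b]).round(1))
for n in ('tape','wax'):
    print(n,[ (round(x['confidence'],2),np.round(x['box'])) for x in imaging.recognise('top',n)] if imaging.get_image('top') else 0)
E
```

```text
row S [  0.2 126.8] jaw S [131.6 196. ]
row S [  0.6 127.2] jaw S [132.1 196.4]
0 U range [-71.2  67.5] z 47.9
1 U range [-69.8  68.9] z 49.8
2 U range [-70.6  68.3] z 50.9
3 U range [-67.6  70.8] z 48.9
tape []
wax [(0.72, array([400., 147., 436., 179.]))]
```

```bash
python3 -c "
from h import *
st(); print(sign_off())"
```

```text
t 48.53 pos [567.6  57.9 224. ] rv [-2.291e+00 -2.149e+00  1.000e-03] F [-0.   0.3 -0.7] M [-0.04  0.04  0.01] w 51.8 q [-0.31  0.65  0.22  1.77 -0.2   0.75 -0.05]
the job is handed in; nothing more can be done
None
```

The job is done and handed in at 48.5 s of the 210 s allowed; sign-off gave no verdict. The blank is out of the jig and lying across both stickers. All four strips are in the jig in a closed row, the knob is tight and the caul is on top.

What the last checks showed:
- **Blank:** it lay level and square on both stickers when I released it. The final side and wrist views still show it there.
- **Row:** it runs from 0 to 127 mm from the stop, with strip ends level to about 3 mm. I slid the jaw up until it stopped dead at about 13 N. A 5 mm strip of the jaw's top beside the last strip is hidden from the camera; that matches the strip blocking the view, so I take the gap to be about zero.
- **Knob:** turned until the torque jumped at the end of the thread, about 2.3 to 2.4 rad.
- **Caul:** about 3 mm off the row's centre line and within 1° of lengthwise, lying over all four strips and clear of the wing.

What disagreed or failed:
- **Top camera:** it read about 7 mm short in x compared with the side and wrist cameras, so I placed everything by the wrist camera.
- **Tape measure and wax tin:** my final position measurement of both crashed. The detector then found the tin in the top view at its starting place but missed the tape. The last side view shows both upright and where they started.

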